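Fit the heeled inserts into a mould plate

ROBOT

A 7-joint arm with a two-finger parallel gripper is mounted at the origin on the work surface. World frame = base frame: x ahead of the robot, y to its left, z up, the work surface at z = 0. Lengths are in m, angles in rad, forces in N, time in s.
With the tool pointing down it reaches from about 0.425 to 0.925 m from the base axis. Payload 6.8 kg.
Tool frame: the origin (TCP) lies at the very end of the fingers, on their centre line; the grasp point (between the pads) lies 19 mm behind it; x points along the fingers, y is the direction in which the jaws open and shut, and the axes are right-handed (so a half turn about x gives the same grasp; the last joint's range is limited). The gripper opens to 85 mm and grips with 20 to 120 N. Pads are 22 mm wide; open, the fingers measure 114 mm over their backs; the gripper's body (76 mm by 85 mm) begins 54 mm behind the grasp point. The pads swing forward as they close: fully open they stand 13 mm farther back than shut.
Start: joints at [1.15, 0.477, 0.022, 1.555, -0.011, 1.109, -0.083], TCP at [0.208, -0.642, 0.231] pointing down, gripper open.
Joint ranges: [-2.96, 2.96], [-0.34, 2.1], [-1.41, 1.46], [0.24, 2.44], [-1.37, 4.51], [0.17, 1.92], [-2.96, 2.96]. Speed limits (rad/s): [2.39, 2.39, 3.14, 3.14, 3.14, 3.14, 3.14].

INTERFACE

Orientations are given as a rotation vector (axis times angle).
In Python, from bench import get_obs, grab_frame, camera_info, hand_in gives the robot as it stands.
- The arm moves only by the tool apply_moves, never from a script. Its argument "series" is text: rows parted by semicolons, each of 7 numbers parted by spaces: the turn, a rotation vector about the tool's x, y, z in rad, then the shift along the tool's x, y, z in m, then the opening, from 0 (shut) to 1 (fully open). In form: wx wy wz tx ty tz hand; .... A call has 1 to 12 rows; each row is the pose to reach, as a shift and turn from the pose commanded when the call began, along the tool's axes at that moment; what a row does not reach only later rows make up. A row lasts 1/8 s, in which the tool goes at most 62.5 mm and 10.7 degrees, less where a joint would pass 70% of its speed; a pose out of reach is approached as far as the arm can. A call with a gripper value outside its range is refused whole. The fingers move at their own pace and stop on an object; "force" is the grip in N (left out, the last holds). Time passes only in rows, so rows that repeat a pose let the fingers close. It gives the time, the measured TCP pose, the force and the opening at its end, in the units of the state.
- get_obs(): the state, without advancing time (a new reading comes with each control period).
- grab_frame(name): name is "scene" or "top"; returns the picture (480x640x3 uint8, blue, green, red); there is no depth.
- camera_info(name): a dict with "fov_y" (degrees; the focal length in pixels is half the picture's height over the tangent of half this angle, whatever the lens; pixels are square), "cx", "cy" (the principal point, pixels), "rvec" (rotation vector, rad) and "tvec" (3), from world to camera coordinates, as OpenCV has them. Camera axes: x right, y down, z forward; pixel columns grow to the right and rows downward; lengths in m; the calibration is good to about 2 mm. A picture is of the moment at which its call begins. camera_info takes no time and is no camera call.
- hand_in(): hands the job in, once; it reports no verdict.
The state is a dict: "clock": time; "joints": joint angles; "qvel": joint speeds; "tau": joint torques, N m; "tcp_pos": TCP position; "orientation": TCP orientation; "contact_force": force on the tool from outside, world axes, zero at the start; "moment": the same for the moment, N m; "grip_width": finger opening in m.
Only numpy, scipy, OpenCV 4.12 (cv2) and the standard library are available. Lean on these libraries where they do the work, as an engineer would, in place of code of your own. Each camera call takes 0.05 s, during which the arm holds its last target.

TASK

Put the file that lies on the mould plate away in the tool tray first. Then set every copper insert on the bench, heel down and bored face up, fully home in a pocket of its own in the plate, and put one steel ball from the ball block into the bore of each insert (spare balls stay on their block). Once all that is done, push the lock lever over, away from the robot, to the end of its swing; leave the oil bottle, hammer and jar alone.

Things in the scene. Friction and masses are not known exactly. Their poses are not given: they have to be found in the camera images.
- fixture: Fixed; origin on the bench under the mould plate's centre. Steel base 130 (x) x 370 (y, -230 to +140) x 10 mm; on it the bright mould plate 120 (x) x 226 (y) mm, its top 35 mm above the bench. Three pockets in a row at y = +72, 0, -72 mm, each 33 (x) x 47 (y) mm, flat floor 12 mm down (23 mm above the bench). Position and yaw vary.
- pocket0 (a point): Centre of the mouth of pocket 0 in the mould plate, level with the plate top (35 mm above the bench); axes as the fixture's (pocket's long side along y).
- pocket1 (a point): Centre of the mouth of pocket 1 in the mould plate, level with the plate top (35 mm above the bench); axes as the fixture's (pocket's long side along y).
- pocket2 (a point): Centre of the mouth of pocket 2 in the mould plate, level with the plate top (35 mm above the bench); axes as the fixture's (pocket's long side along y).
- insert0: Loose copper insert, 0.2 to 0.45 kg, may be absent. Origin: centre of the heel's underside; z: towards the bored face. Heel 30 (x) x 44 (y) x 12 (z) mm, core 30 x 30 mm from z = 12 to 46 mm, with a blind bore 18 mm wide and 12 mm deep in its top (z = 46). Same after a half turn about z. Starts lying on its -x side: x axis up, bored face sideways.
- insert1: Loose copper insert, 0.2 to 0.45 kg, may be absent. Origin: centre of the heel's underside; z: towards the bored face. Heel 30 (x) x 44 (y) x 12 (z) mm, core 30 x 30 mm from z = 12 to 46 mm, with a blind bore 18 mm wide and 12 mm deep in its top (z = 46). Same after a half turn about z. Starts lying on its -x side: x axis up, bored face sideways.
- insert2: Loose copper insert, 0.2 to 0.45 kg, may be absent. Origin: centre of the heel's underside; z: towards the bored face. Heel 30 (x) x 44 (y) x 12 (z) mm, core 30 x 30 mm from z = 12 to 46 mm, with a blind bore 18 mm wide and 12 mm deep in its top (z = 46). Same after a half turn about z. Starts lying on its -x side: x axis up, bored face sideways.
- insert3: Loose copper insert, 0.2 to 0.45 kg, may be absent. Origin: centre of the heel's underside; z: towards the bored face. Heel 30 (x) x 44 (y) x 12 (z) mm, core 30 x 30 mm from z = 12 to 46 mm, with a blind bore 18 mm wide and 12 mm deep in its top (z = 46). Same after a half turn about z. It starts standing on its heel on the bench.
- insert0_bore (a point): Point on insert0's z axis, 42 mm above its heel's underside, where the centre of a ball lies when the ball rests in the bore; axes as the insert's.
- insert1_bore (a point): Point on insert1's z axis, 42 mm above its heel's underside, where the centre of a ball lies when the ball rests in the bore; axes as the insert's.
- insert2_bore (a point): Point on insert2's z axis, 42 mm above its heel's underside, where the centre of a ball lies when the ball rests in the bore; axes as the insert's.
- insert3_bore (a point): Point on insert3's z axis, 42 mm above its heel's underside, where the centre of a ball lies when the ball rests in the bore; axes as the insert's.
- ballblock: Fixed black block 50 (x) x 176 (y) x 20 mm high, origin at the centre of its underside. Four round seats in a row along y (at y = -63, -21, 21, 63 mm), 18 mm wide and 3 mm deep, each holding a ball.
- ball0_center (a point): Centre of a loose steel ball, 16 mm diameter, 17 g. In its seat the centre is 25 mm above the bench (5 mm above the block's top).
- ball1_center (a point): Centre of a loose steel ball, 16 mm diameter, 17 g. In its seat the centre is 25 mm above the bench (5 mm above the block's top).
- ball2_center (a point): Centre of a loose steel ball, 16 mm diameter, 17 g. In its seat the centre is 25 mm above the bench (5 mm above the block's top).
- ball3_center (a point): Centre of a loose steel ball, 16 mm diameter, 17 g. In its seat the centre is 25 mm above the bench (5 mm above the block's top).
- tray: Fixed open cardboard tool tray 240 (x) x 120 (y) x 35 mm high, walls and floor 5 mm, origin at the centre of its underside. A long 31 mm high partition at y = -17 mm; two screwdrivers stay in the narrow bay on the -y side; the wide bay (y = -15 to +55 mm) is free.
- file: Loose file, 70 g, lying across the pockets. Along its x axis: square black handle from x = -85 to -10 mm, 16 mm wide and 16 mm high, then a flat blade 12 mm wide and 5 mm thick to x = +85 mm. Origin: halfway along, on its flat underside, z up. It balances at about x = -12 mm.
- lock (a joint): Lock lever (steel stem, black ball at its end) on a block at the right (-y) end of the fixture base, at fixture x = +20, y = -185 mm: 0 leans 0.5 rad towards the robot (fixture -x), 1.0 rad is thrown fully over to fixture +x. It stays where it is left; a light push moves it.
- lock_tip (a point): Tip of the lock lever, 80 mm from its pivot; it swings in the fixture's x-z plane.
- oilcan: Blue oil bottle, 56 mm diameter, 130 mm high, a bystander; origin at the centre of its base.
- hammer: Hammer with a wooden handle lying on the bench beyond the plate, a bystander.
- pastejar: Grey jar of polishing paste, 60 mm diameter, 60 mm high, a bystander; origin at the centre of its base.

How it is judged:
On the way, in this order (a step that is already met when the one before it is completed fails the run):
1. the file lies in the tool tray (x of file in the frame of tray between -0.06 and 0.06 m and y of file in the frame of tray between -0.055 and 0.055 m and height (world z) of file below 0.035 m and angle between file's own x axis and vertical above 1.35 rad), for 0.2 s.
2. every insert sits heel down, bored face up, home in a pocket (angle between each of insert0, insert1, insert2, insert3's own z axis and vertical below 0.08 rad and z of insert0 in the frame of fixture between 0.019 and 0.0265 m and (horizontal distance between insert0 and pocket0 below 0.006 m or horizontal distance between insert0 and pocket1 below 0.006 m or horizontal distance between insert0 and pocket2 below 0.006 m) and z of insert1 in the frame of fixture between 0.019 and 0.0265 m and (horizontal distance between insert1 and pocket0 below 0.006 m or horizontal distance between insert1 and pocket1 below 0.006 m or horizontal distance between insert1 and pocket2 below 0.006 m) and z of insert2 in the frame of fixture between 0.019 and 0.0265 m and (horizontal distance between insert2 and pocket0 below 0.006 m or horizontal distance between insert2 and pocket1 below 0.006 m or horizontal distance between insert2 and pocket2 below 0.006 m) and z of insert3 in the frame of fixture between 0.019 and 0.0265 m and (horizontal distance between insert3 and pocket0 below 0.006 m or horizontal distance between insert3 and pocket1 below 0.006 m or horizontal distance between insert3 and pocket2 below 0.006 m)), for 0.2 s.
3. a ball rests in the bore of every insert (distance between any of ball0_center, ball1_center, ball2_center, ball3_center and insert0_bore below 0.005 m and distance between any of ball0_center, ball1_center, ball2_center, ball3_center and insert1_bore below 0.005 m and distance between any of ball0_center, ball1_center, ball2_center, ball3_center and insert2_bore below 0.005 m and distance between any of ball0_center, ball1_center, ball2_center, ball3_center and insert3_bore below 0.005 m), for 0.2 s.
4. the lock lever is thrown over (value of joint lock above 0.85 rad), for 0.2 s.
At the end, for the whole second after the job is handed in: File in the tray; each insert bored face up (0.08 rad), heel within 3.5 mm of a pocket floor and 6 mm of its centre; a ball in each insert's bore (within 5 mm); spare balls on their block; lever past 0.85 rad; all at rest (all of step 1 and all of step 2 and all of step 3 and ((horizontal distance between ball0_center and ballblock below 0.09 m and height (world z) of ball0_center between 0.018 and 0.032 m) or distance between ball0_center and insert0_bore below 0.005 m or distance between ball0_center and insert1_bore below 0.005 m or distance between ball0_center and insert2_bore below 0.005 m or distance between ball0_center and insert3_bore below 0.005 m) and ((horizontal distance between ball1_center and ballblock below 0.09 m and height (world z) of ball1_center between 0.018 and 0.032 m) or distance between ball1_center and insert0_bore below 0.005 m or distance between ball1_center and insert1_bore below 0.005 m or distance between ball1_center and insert2_bore below 0.005 m or distance between ball1_center and insert3_bore below 0.005 m) and ((horizontal distance between ball2_center and ballblock below 0.09 m and height (world z) of ball2_center between 0.018 and 0.032 m) or distance between ball2_center and insert0_bore below 0.005 m or distance between ball2_center and insert1_bore below 0.005 m or distance between ball2_center and insert2_bore below 0.005 m or distance between ball2_center and insert3_bore below 0.005 m) and ((horizontal distance between ball3_center and ballblock below 0.09 m and height (world z) of ball3_center between 0.018 and 0.032 m) or distance between ball3_center and insert0_bore below 0.005 m or distance between ball3_center and insert1_bore below 0.005 m or distance between ball3_center and insert2_bore below 0.005 m or distance between ball3_center and insert3_bore below 0.005 m) and value of joint lock above 0.85 rad and linear speed of each of insert0, insert1, insert2, insert3, ball0, ball1, ball2, ball3, file below 0.02 m/s); the robot touches nothing.
It fails at once if a bystander (oil bottle, hammer or jar) is shifted by more than 25 mm (distance of any of oilcan, hammer, pastejar from where it was at the start of the episode above 0.025 m).
Of insert0, insert1, insert2, insert3 only 2 to 3 are there at a start; the rules pass over those that are not, and their reading is None.
At some moment in a run one of insert0, insert1, insert2, insert3 may be knocked a few centimetres aside while the robot is not near it.
It also fails if it takes over 210 s, if anything falls off the work surface, if the arm or the gripper's body presses on something with over 40 N, if the wrist force passes 120 N, or if a joint passes its speed limit or range.

## Working session

There is one attempt and no reset: what is moved stays moved. The work goes in short steps, Python scripts to look and compute and a tool call to move; the robot and the scene stay as the last step left them, time stands still between calls to the robot, and variables do not carry over. Pictures are saved under pics/ and viewed, and the job is handed in when it is done.

Besides the shell and the picture viewer there is one more tool, called after "Request:" by a JSON object that holds its "api" and its "payload", one argument or row to a line. apply_moves: Moves the arm, as the interface text tells. Its arguments: {"type":"object","properties":{"series":{"type":"string"},"force":{"type":"number"}},"required":["series"]}

```bash
ls; mkdir -p pics
python3 - <<'E'
from bench import *
import cv2
print(get_obs())
for n in("scene","top"):
    print(camera_info(n)); cv2.imwrite(f"pics/{n}0.png",grab_frame(n))
E
```

```text
pics
{'clock': 0.0, 'joints': array([ 1.14989218,  0.47780982,  0.02233541,  1.5564553 , -0.0114834 ,
        1.10929311, -0.08308635]), 'qvel': array([-7.55541176e-04,  2.13360526e-03,  3.94904912e-04,  5.84883005e-04,
       -5.88456744e-05,  5.29633676e-04, -5.33727991e-04]), 'tau': array([-1.73717017e-04, -5.96457839e+01,  1.60796955e+00, -2.81199503e+01,
        1.24835019e-02,  9.23757761e-03, -7.82318892e-06]), 'tcp_pos': array([ 0.20751744, -0.64168627,  0.2303175 ]), 'orientation': array([ 2.05290934,  0.32569893, -2.05381006]), 'contact_force': array([-0.18972562, -0.28201939,  0.195807  ]), 'moment': array([-0.03229092,  0.02125866,  0.00887647]), 'grip_width': 0.08585565222734808}
{'fov_y': 43.67880140709363, 'cx': 317.52916098373856, 'cy': 241.71350969170638, 'rvec': array([ 2.09932335,  1.5119002 , -0.46759232]), 'tvec': array([-0.21192847, -0.41754636,  1.51255904])}
{'fov_y': 43.02673973620315, 'cx': 318.85137832165043, 'cy': 233.340716089034, 'rvec': array([ 2.12064376, -2.10528376,  0.18440256]), 'tvec': array([-7.72998195e-04,  6.02038502e-01,  1.12181438e+00])}
```

View pics/scene0.png

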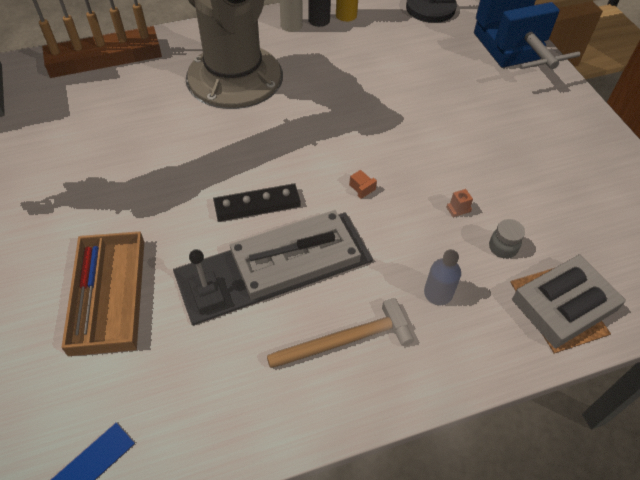

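View pics/top0.png

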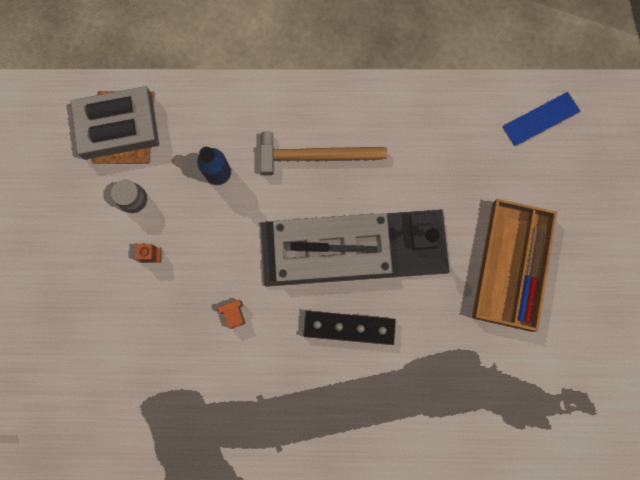

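Both pictures show two inserts. In the top view, one lies at (232,314) and one stands at (147,253). The fixture is at (333,248), the ball block at (350,328) and the tray at (515,265).

```bash
cat > h.py <<'E'
import numpy as np, cv2
from bench import *
def cam(n):
    c=camera_info(n); f=240/np.tan(np.radians(c['fov_y'])/2)
    K=np.array([[f,0,c['cx']],[0,f,c['cy']],[0,0,1]]); return K,cv2.Rodrigues(c['rvec'])[0],c['tvec'],c['rvec']
def p2w(n,uv,z):
    K,R,t,_=cam(n); d=R.T@np.linalg.inv(K)@np.array([uv[0],uv[1],1.]); o=-R.T@t
    return o+d*(z-o[2])/d[2]
def w2p(n,P):
    K,R,t,r=cam(n); return cv2.projectPoints(np.array(P,float).reshape(-1,3),r,t,K,None)[0].reshape(-1,2)
def crop(n,img,x0,y0,x1,y1,s,name):
    cv2.imwrite(name,cv2.resize(img[y0:y1,x0:x1],None,fx=s,fy=s,interpolation=cv2.INTER_CUBIC))
E
python3 - <<'E'
from h import *
t=cv2.imread('pics/top0.png')
crop('top',t,250,200,450,350,4,'pics/t0a.png')
crop('top',t,120,180,260,285+50,5,'pics/t0b.png')
s=cv2.imread('pics/scene0.png')
crop('s',s,170,160,390,325,3.6,'pics/s0a.png')
crop('s',s,330,150,490,270,5,'pics/s0b.png')
for n in('top','scene'):
    K,R,tt,_=cam(n); print(n,-R.T@tt,K[0,0])
E
```

```text
top [ 0.37757562 -0.01773893  1.21574686] 608.8588101389929
scene [ 1.21927732 -0.20764423  0.98860516] 598.8481642270247
```

View pics/t0a.png

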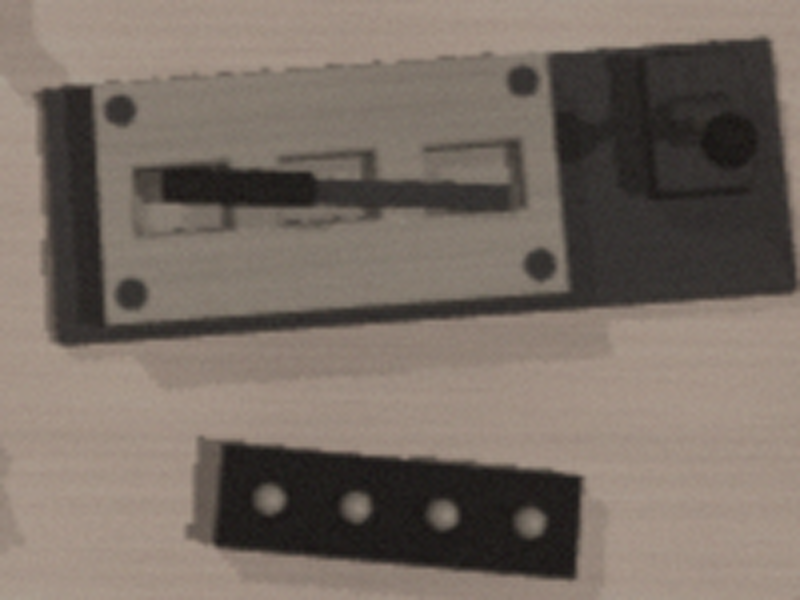

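View pics/t0b.png

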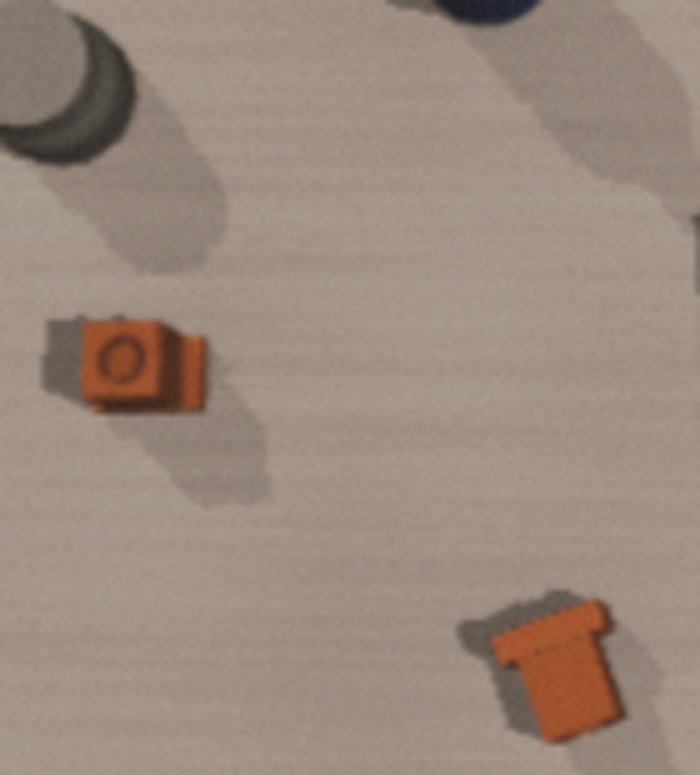

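View pics/s0a.png

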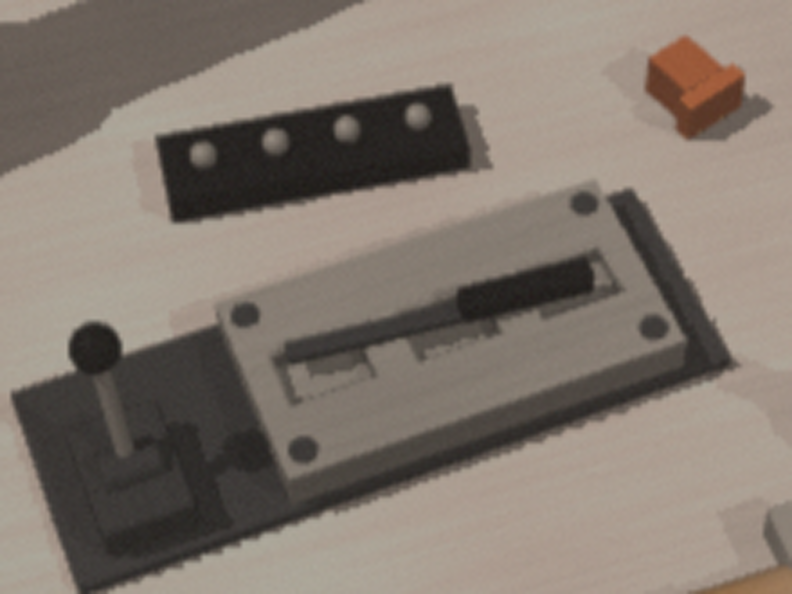

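View pics/s0b.png

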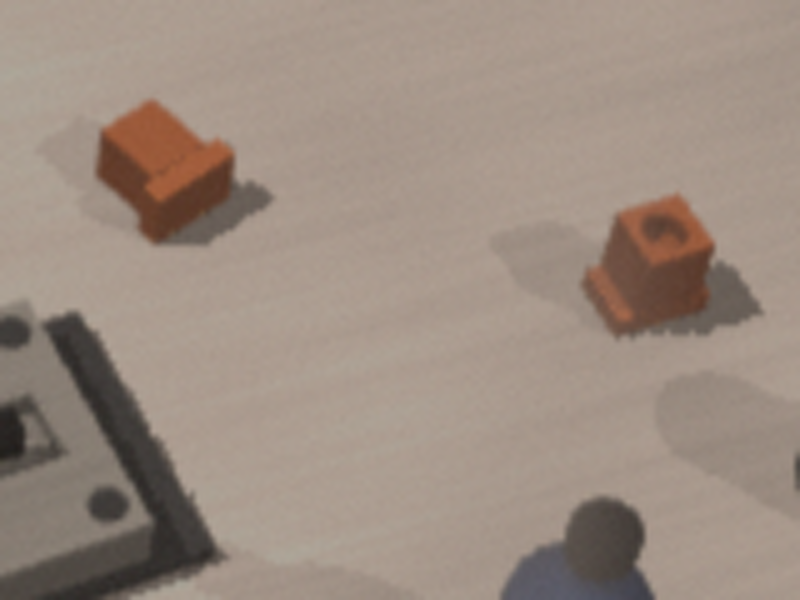

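Run:
```python
from h import *
from scipy.optimize import least_squares
def un(pts,o,s): return [((x+.5)/s-.5+o[0],(y+.5)/s-.5+o[1]) for x,y in pts]
def fit(W,M):
    # rigid 2D fit
    W=np.array(W)[:,:2];M=np.array(M,float)
    r=least_squares(lambda p:((M@np.array([[np.cos(p[2]),-np.sin(p[2])],[np.sin(p[2]),np.cos(p[2])]]).T+p[:2])-W).ravel(),[W[:,0].mean(),W[:,1].mean(),0])
    return r.x, r.fun.reshape(-1,2)*1000
np.set_printoptions(precision=4,suppress=True)
# plate corners order: (+x,+y),(+x,-y),(-x,-y),(-x,+y)
M=[(.06,.113),(.06,-.113),(-.06,-.113),(-.06,.113)]
T=un([(93,85),(549,53),(569,291),(106,324)],(250,200),4)
B=un([(120,110),(522,80),(540,264),(131,294)],(250,200),4)
S=un([(687,345),(290,478),(217,307),(597,181)],(170,160),3.6)
SB=un([(653,327),(303,449),(245,315),(584,203)],(170,160),3.6)
for n,c,b in(('top',T,B),('scene',S,SB)):
    W=[p2w(n,p,.035) for p in c]; print(n,*fit(W,M))
    b=np.array([p2w(n,p,.035) for p in b]); print('bolts',b.mean(0), np.arctan2(*((b[3]-b[0]+b[2]-b[1])[[1,0]]*-1)), np.linalg.norm(b[0]-b[1]),np.linalg.norm(b[0]-b[3]))
# balls
tb=un([(270,498),(356,506),(443,514),(530,521)],(250,200),4)
sb=un([(418,115),(347,128),(275,141),(203,154)],(170,160),3.6)
for n,b in(('top',tb),('scene',sb)):
    print(n,'balls',np.array([p2w(n,p,.025) for p in b]))
# tray corners top rim z=.035
tr=[(496,201),(555,209),(538,330),(476,320)]
print('tray',np.array([p2w('top',p,.035) for p in tr]))
# file on plate: handle end, handle/blade, tip
f=un([(163,185),(317,190)],(250,200),4); print('file handle top',[p2w('top',p,.051) for p in f])
f=un([(317,192),(510,198)],(250,200),4); print('file blade top',[p2w('top',p,.040) for p in f])
f=un([(593,276),(462,302)],(170,160),3.6); print('S file handle',[p2w('scene',p,.051) for p in f])
f=un([(460,312),(287,352)],(170,160),3.6); print('S blade',[p2w('scene',p,.040) for p in f])
# standing insert
st=un([(82,321),(160,321),(162,399),(81,399)],(120,180),5);w=np.array([p2w('top',p,.046) for p in st]);print('stand',w,w.mean(0),'bore',p2w('top',un([(121,359)],(120,180),5)[0],.046))
st=un([(613,215),(679,195),(713,243),(652,265)],(330,150),5);w=np.array([p2w('scene',p,.046) for p in st]);print('stand S',w,w.mean(0),'bore',p2w('scene',un([(664,230)],(330,150),5)[0],.046))
# lying, z=.03
ly=un([(491,637),(604,599),(610,627),(501,666),(589,640),(521,663),(625,716),(556,742)],(120,180),5);print('lying',np.array([p2w('top',p,.03) for p in ly]))
ly=un([(152,101),(98,139),(186,160),(148,183),(149,189),(216,142),(234,152),(167,208)],(330,150),5);print('lying S: facefar,facefar,.. ',np.array([p2w('scene',p,.03) for p in ly]))
print('lever tip',p2w('top',un([(728,139)],(250,200),4)[0],.1))
```

```text
top [ 0.5804 -0.0219  0.0766] [[ 0.4443 -0.191 ]
 [ 0.3043  0.6908]
 [-0.5738 -0.2401]
 [-0.1748 -0.2597]]
bolts [ 0.5808 -0.0214  0.035 ] 0.08235632572891376 0.199673314477719 0.09194373478781478
scene [ 0.5804 -0.0203  0.0717] [[-0.7175  0.9534]
 [ 1.864  -1.0482]
 [-1.6879 -0.0935]
 [ 0.5414  0.1882]]
bolts [ 0.5782 -0.0207  0.035 ] 0.0781297537524774 0.1999286945751274 0.09187741613618967
top balls [[ 0.4293  0.006   0.025 ]
 [ 0.4258 -0.0357  0.025 ]
 [ 0.4223 -0.0777  0.025 ]
 [ 0.4193 -0.1196  0.025 ]]
scene balls [[ 0.4256  0.0081  0.025 ]
 [ 0.4223 -0.0341  0.025 ]
 [ 0.4189 -0.0763  0.025 ]
 [ 0.4155 -0.1181  0.025 ]]
tray [[ 0.6739 -0.3473  0.035 ]
 [ 0.6581 -0.4627  0.035 ]
 [ 0.4212 -0.4152  0.035 ]
 [ 0.4392 -0.2984  0.035 ]]
file handle top [array([0.5782, 0.0588, 0.051 ]), array([ 0.5762, -0.016 ,  0.051 ])]
file blade top [array([ 0.5771, -0.0159,  0.04  ]), array([ 0.5747, -0.1102,  0.04  ])]
S file handle [array([0.5848, 0.0587, 0.051 ]), array([ 0.5793, -0.0137,  0.051 ])]
S blade [array([ 0.5777, -0.0144,  0.04  ]), array([ 0.574 , -0.1095,  0.04  ])]
stand [[0.5814 0.3622 0.046 ]
 [0.5816 0.3315 0.046 ]
 [0.5507 0.3288 0.046 ]
 [0.5505 0.3606 0.046 ]] [0.5661 0.3458 0.046 ] bore [0.5664 0.3459 0.046 ]
stand S [[0.5517 0.3298 0.046 ]
 [0.5504 0.3609 0.046 ]
 [0.5781 0.3624 0.046 ]
 [0.5809 0.3331 0.046 ]] [0.5653 0.3466 0.046 ] bore [0.5656 0.3463 0.046 ]
lying [[0.4605 0.1993 0.03  ]
 [0.4755 0.1557 0.03  ]
 [0.4647 0.153  0.03  ]
 [0.4493 0.1949 0.03  ]
 [0.4596 0.1611 0.03  ]
 [0.4505 0.1872 0.03  ]
 [0.4305 0.1461 0.03  ]
 [0.4203 0.1725 0.03  ]]
lying S: facefar,facefar,..  [[0.4202 0.1774 0.03  ]
 [0.4336 0.1475 0.03  ]
 [0.4563 0.179  0.03  ]
 [0.4633 0.1589 0.03  ]
 [0.4666 0.1581 0.03  ]
 [0.4507 0.1949 0.03  ]
 [0.4584 0.2001 0.03  ]
 [0.4788 0.1615 0.03  ]]
lever tip [ 0.5931 -0.207   0.1   ]
```

```bash
cat >> h.py <<'E'
from scipy.spatial.transform import Rotation as Ro
np.set_printoptions(precision=4,suppress=True)
def Rt(jaw_yaw,point_az=None,tilt=0.,roll=None):
    """tool: x = pointing; tilt from down toward azimuth point_az; y(jaw) horizontal at jaw_yaw"""
    if tilt==0: x=np.array([0,0,-1.]); y=np.array([np.cos(jaw_yaw),np.sin(jaw_yaw),0])
    else:
        x=np.array([np.cos(point_az)*np.sin(tilt),np.sin(point_az)*np.sin(tilt),-np.cos(tilt)])
        y=np.array([np.cos(jaw_yaw),np.sin(jaw_yaw),0]); y-=x*(x@y); y/=np.linalg.norm(y)
    return np.stack([x,y,np.cross(x,y)],1)
def go(pos,R=None):
    o=get_obs(); R0=Ro.from_rotvec(o['orientation']).as_matrix()
    R=R0 if R is None else R
    sh=R0.T@(np.array(pos)-o['tcp_pos']); w=Ro.from_matrix(R0.T@R).as_rotvec()
    print('row: %.3f %.3f %.3f %.4f %.4f %.4f'%(*w,*sh),' rows>=',int(np.ceil(max(np.linalg.norm(sh)/.0625,np.linalg.norm(w)/.186)))); 
def st():
    o=get_obs(); R0=Ro.from_rotvec(o['orientation']).as_matrix()
    print('t',o['clock'],'q',o['joints'],'p',o['tcp_pos'],'F',o['contact_force'],'w',o['grip_width']); print(R0); return o
E
python3 - <<'E'
from h import *
st()
d=np.array([.5745+0-.580, -.110-.0588]); a=np.arctan2(d[1],d[0]); print('file yaw',a)
ja=a+np.pi/2
for j in(ja,ja+np.pi): 
  print(j); go([.5775,-.003,.13],Rt(j)); go([.5775,-.003,.038],Rt(j))
E
```

```text
t 0.1 q [ 1.1499  0.4777  0.0223  1.5563 -0.0115  1.1093 -0.0831] p [ 0.2076 -0.6418  0.2304] F [-0.807  -0.7542  1.3237] w 0.08514909784975001
[[-0.0006  0.3078 -0.9515]
 [ 0.0015 -0.9515 -0.3078]
 [-1.     -0.0016  0.0001]]
file yaw -1.6033677419870214
-0.03257141519212481
row: -1.225 -0.001 0.001 0.1012 -0.4937 -0.5486  rows>= 12
row: -1.225 -0.001 0.001 0.1932 -0.4936 -0.5486  rows>= 13
3.109021238397668
row: 1.916 0.002 0.001 0.1012 -0.4937 -0.5486  rows>= 12
row: 1.916 0.002 0.001 0.1932 -0.4936 -0.5486  rows>= 13
```

Request:
{"api": "apply_moves", "payload": {
  "series": "-1.225 -0.001 0.001 0.04 -0.494 -0.549 1;-1.225 -0.001 0.001 0.04 -0.494 -0.549 1;-1.225 -0.001 0.001 0.04 -0.494 -0.549 1;-1.225 -0.001 0.001 0.04 -0.494 -0.549 1;-1.225 -0.001 0.001 0.04 -0.494 -0.549 1;-1.225 -0.001 0.001 0.04 -0.494 -0.549 1;-1.225 -0.001 0.001 0.04 -0.494 -0.549 1;-1.225 -0.001 0.001 0.04 -0.494 -0.549 1;-1.225 -0.001 0.001 0.04 -0.494 -0.549 1;-1.225 -0.001 0.001 0.04 -0.494 -0.549 1;-1.225 -0.001 0.001 0.04 -0.494 -0.549 1;-1.225 -0.001 0.001 0.04 -0.494 -0.549 0.5",
  "force": 40
}}

```text
clock: 1.6
tcp_pos: [0.5788, -0.0009, 0.191]
orientation: [1.232, 1.193, -1.233]
contact_force: [1.3, -0.5, 0.4]
grip_width: 0.0695
```

Run:
```python
from h import *
st(); go([.5775,-.003,.06],Rt(-.0326)); go([.5775,-.003,.038],Rt(-.0326))
```

```text
t 1.6 q [ 0.2898  0.4088 -0.5067  1.8046  0.2342  0.988  -0.3439] p [ 0.5788 -0.0009  0.191 ] F [ 1.26   -0.5041  0.3808] w 0.0695028872412553
[[-0.0001  0.9995 -0.0319]
 [-0.0009 -0.032  -0.9995]
 [-1.     -0.0001  0.0009]]
row: 0.001 0.001 0.000 0.1310 -0.0012 0.0020  rows>= 3
row: 0.001 0.001 0.000 0.1530 -0.0012 0.0020  rows>= 3
```

Request:
{"api": "apply_moves", "payload": {
  "series": "0 0 0 0.06 -0.001 0.002 0.45;0 0 0 0.11 -0.001 0.002 0.45;0 0 0 0.14 -0.001 0.002 0.45;0 0 0 0.153 -0.001 0.002 0.45;0 0 0 0.153 -0.001 0.002 0.45;0 0 0 0.153 -0.001 0.002 0;0 0 0 0.153 -0.001 0.002 0;0 0 0 0.153 -0.001 0.002 0;0 0 0 0.153 -0.001 0.002 0;0 0 0 0.153 -0.001 0.002 0",
  "force": 40
}}

```text
clock: 2.85
tcp_pos: [0.5783, -0.0054, 0.0399]
orientation: [1.234, 1.19, -1.232]
contact_force: [-0.9, -0.3, 6.9]
grip_width: 0.0148
```

Run:
```python
from h import *
go([.5775,-.005,.20]);go([.530,-.357,.20],Rt(1.37)); go([.530,-.357,.022],Rt(1.37))
```

```text
row: 0.000 0.000 0.000 -0.1601 -0.0003 -0.0002  rows>= 3
row: -1.403 0.003 -0.002 -0.1597 -0.0361 0.3532  rows>= 8
row: -1.403 0.003 -0.002 0.0183 -0.0367 0.3530  rows>= 8
```

Request:
{"api": "apply_moves", "payload": {
  "series": "0 0 0 -0.06 0 0 0;0 0 0 -0.12 0 0 0;0 0 0 -0.16 0 0 0;-1.403 0.003 -0.002 -0.16 -0.0361 0.353 0;-1.403 0.003 -0.002 -0.16 -0.0361 0.353 0;-1.403 0.003 -0.002 -0.16 -0.0361 0.353 0;-1.403 0.003 -0.002 -0.16 -0.0361 0.353 0;-1.403 0.003 -0.002 -0.16 -0.0361 0.353 0;-1.403 0.003 -0.002 -0.16 -0.0361 0.353 0;-1.403 0.003 -0.002 -0.16 -0.0361 0.353 0;-1.403 0.003 -0.002 -0.16 -0.0361 0.353 0;-1.403 0.003 -0.002 -0.1 -0.0361 0.353 0"
}}

```text
clock: 4.35
tcp_pos: [0.5328, -0.359, 0.1431]
orientation: [0.154, 1.558, -0.162]
contact_force: [1.0, -1.5, -1.8]
grip_width: 0.015
```

Run:
```python
from h import *
st();go([.530,-.357,.022],Rt(1.37))
cv2.imwrite('pics/t1.png',grab_frame('top'))
```

```text
t 4.35 q [ 0.9706  0.5998 -0.6703  1.6881  0.4339  0.998   1.518 ] p [ 0.5328 -0.359   0.1431] F [ 0.974  -1.5033 -1.8236] w 0.01495663165174372
[[ 0.0064  0.1996  0.9799]
 [-0.0057  0.9799 -0.1995]
 [-1.     -0.0043  0.0074]]
row: -0.000 0.007 0.004 0.1210 0.0019 -0.0041  rows>= 2
```

View pics/t1.png

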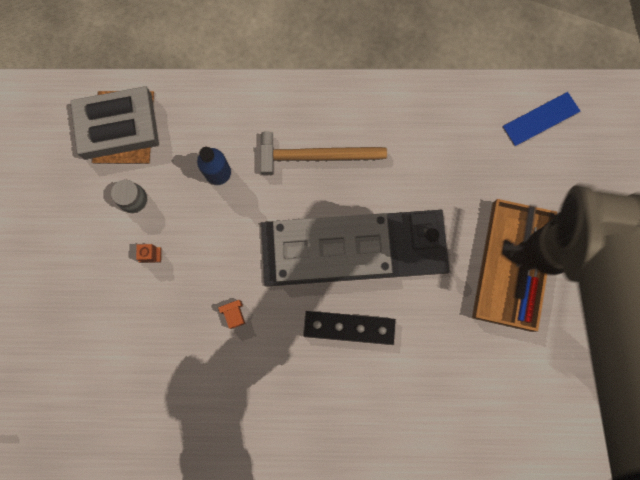

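The file is in the grip above the tray, with the blade along it at about (530,215), and all three pockets are now clear. I'll lower it next.

Request:
{"api": "apply_moves", "payload": {
  "series": "0 0.007 0.004 0.06 0.002 -0.004 0;0 0.007 0.004 0.1 0.002 -0.004 0;0 0.007 0.004 0.122 0.002 -0.004 0;0 0.007 0.004 0.122 0.002 -0.004 0;0 0.007 0.004 0.122 0.002 -0.004 0;0 0.007 0.004 0.122 0.002 -0.004 0.35;0 0.007 0.004 0.122 0.002 -0.004 0.35;0 0.007 0.004 0.122 0.002 -0.004 0.35;0 0.007 0.004 0.122 0.002 -0.004 0.35;0 0.007 0.004 0.06 0.002 -0.004 0.35;0 0.007 0.004 0 0.002 -0.004 0.35;0 0.007 0.004 -0.06 0.002 -0.004 0.35"
}}

```text
clock: 5.9
tcp_pos: [0.5257, -0.354, 0.2006]
orientation: [0.161, 1.575, -0.154]
contact_force: [0.9, -1.3, -0.6]
grip_width: 0.0302
```

Run:
```python
from h import *
st()
# lying insert: desired pick
c=[.0]
```

```text
t 5.9 q [ 0.9958  0.5385 -0.7037  1.6448  0.3775  1.1102  1.5583] p [ 0.5257 -0.354   0.2006] F [ 0.8741 -1.3309 -0.5902] w 0.030164641928242256
[[-0.0092  0.1993  0.9799]
 [ 0.0053  0.9799 -0.1992]
 [-0.9999  0.0034 -0.01  ]]
```

Run:
```python
from h import *
print('jar',p2w('top',(125,193),.06),'bottle',p2w('top',(208,155),.13))
go([.566,.346,.20],Rt(1.626))
```

```text
jar [0.6804 0.3862 0.06  ] bottle [0.736  0.2108 0.13  ]
row: -0.256 -0.010 -0.005 0.0039 0.6940 -0.1000  rows>= 12
```

Request:
{"api": "apply_moves", "payload": {
  "series": "-0.256 -0.01 -0.005 0 0.694 -0.1 0.8;-0.256 -0.01 -0.005 0 0.694 -0.1 0.8;-0.256 -0.01 -0.005 0 0.694 -0.1 0.8;-0.256 -0.01 -0.005 0 0.694 -0.1 0.8;-0.256 -0.01 -0.005 0 0.694 -0.1 0.8;-0.256 -0.01 -0.005 0 0.694 -0.1 0.8;-0.256 -0.01 -0.005 0 0.694 -0.1 0.8;-0.256 -0.01 -0.005 0 0.694 -0.1 0.8;-0.256 -0.01 -0.005 0 0.694 -0.1 0.8;-0.256 -0.01 -0.005 0 0.694 -0.1 0.8;-0.256 -0.01 -0.005 0 0.694 -0.1 0.8;-0.256 -0.01 -0.005 0 0.694 -0.1 0.8"
}}

```text
clock: 7.4
tcp_pos: [0.564, 0.3516, 0.2021]
orientation: [-0.047, 1.571, 0.051]
contact_force: [0.5, 0.7, 0.3]
grip_width: 0.0682
```

Run:
```python
from h import *
st()
t=grab_frame('top');s=grab_frame('scene')
cv2.imwrite('pics/t2.png',t);cv2.imwrite('pics/s2.png',s)
go([.566,.346,.05],Rt(1.626));go([.566,.346,.02],Rt(1.626))
```

```text
t 7.4 q [-0.0882  0.6245 -0.8384  1.5685  0.4895  1.1692  0.606 ] p [0.564  0.3516 0.2021] F [0.4941 0.6708 0.2682] w 0.06820326464884957
[[-0.0005 -0.0619  0.9981]
 [ 0.0026  0.9981  0.0619]
 [-1.      0.0027 -0.0004]]
row: 0.003 -0.000 -0.000 0.1517 -0.0019 0.0006  rows>= 3
row: 0.003 -0.000 -0.000 0.1817 -0.0019 0.0006  rows>= 3
```

View pics/t2.png

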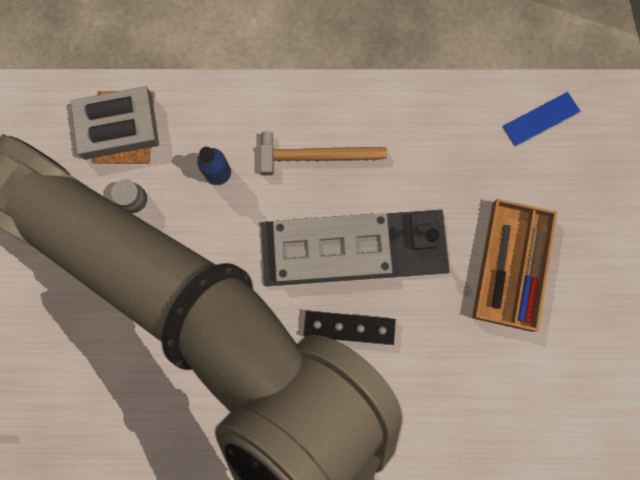

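View pics/s2.png

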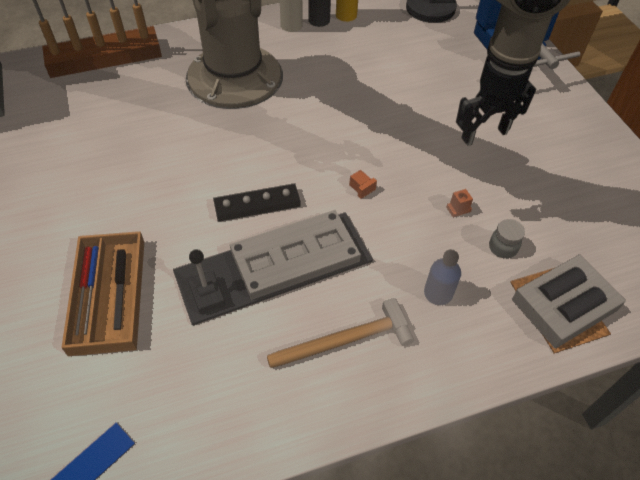

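The file lies in the wide bay at about (500,265) in the top view. Both inserts are unmoved, at (362,184) and (460,203) in the scene view. Next I'll squeeze the standing insert along y.

Request:
{"api": "apply_moves", "payload": {
  "series": "0.003 0 0 0.06 -0.002 0 0.85;0.003 0 0 0.12 -0.002 0 0.85;0.003 0 0 0.16 -0.002 0 0.85;0.003 0 0 0.18 -0.002 0 0.85;0.003 0 0 0.182 -0.002 0 0.85;0.003 0 0 0.182 -0.002 0 0.85;0.003 0 0 0.182 -0.002 0 0;0.003 0 0 0.182 -0.002 0 0;0.003 0 0 0.182 -0.002 0 0;0.003 0 0 0.182 -0.002 0 0;0.003 0 0 0.182 -0.002 0 0",
  "force": 20
}}

```text
clock: 8.88
tcp_pos: [0.5671, 0.3444, 0.021]
orientation: [-0.041, 1.569, 0.041]
contact_force: [0.5, -0.8, 6.3]
grip_width: 0.0294
```

Run:
```python
from h import *
st()
```

```text
t 8.875 q [-0.1539  0.8162 -0.7151  1.6853  0.6604  0.895   0.4813] p [0.5671 0.3444 0.021 ] F [ 0.523  -0.7974  6.286 ] w 0.029423135762544118
[[ 0.0019 -0.0523  0.9986]
 [ 0.0003  0.9986  0.0523]
 [-1.      0.0002  0.0019]]
```

Request:
{"api": "apply_moves", "payload": {
  "series": "0 0 0 0 0 0 1;0 0 0 0 0 0 1;0 0 0 0 0 0 1;1.571 0 0 0 0 0 1;1.571 0 0 0 0 0 1;1.571 0 0 0 0 0 1;1.571 0 0 0 0 0 1;1.571 0 0 0 0 0 1;1.571 0 0 0 0 0 1;1.571 0 0 0 0 0 1;1.571 0 0 0 0 0 1;1.571 0 0 0 0 0 1"
}}

```text
clock: 10.38
tcp_pos: [0.5664, 0.3438, 0.0199]
orientation: [1.173, 1.231, -1.173]
contact_force: [-0.7, 0.9, -0.9]
grip_width: 0.0854
```

Run:
```python
from h import *
st();go([.5671,.3444,.020],Rt(.052))
```

```text
t 10.375 q [-0.3883  0.726  -0.3585  1.7041  0.3413  0.7739 -0.8615] p [0.5664 0.3438 0.0199] F [-0.7032  0.8696 -0.8649] w 0.08540103356711486
[[ 0.0005  0.9988  0.0487]
 [-0.0009  0.0487 -0.9988]
 [-1.      0.0005  0.0009]]
row: -0.003 0.001 -0.000 -0.0001 0.0007 -0.0005  rows>= 1
```

Now close with a firmer grip and lift.

Request:
{"api": "apply_moves", "payload": {
  "series": "0 0 0 0 0.0005 -0.0005 0;0 0 0 0 0.0005 -0.0005 0;0 0 0 0 0.0005 -0.0005 0;0 0 0 0 0.0005 -0.0005 0;0 0 0 0 0.0005 -0.0005 0;0 0 0 0 0.0005 -0.0005 0;0 0 0 -0.03 0.0005 -0.0005 0;0 0 0 -0.08 0.0005 -0.0005 0;0 0 0 -0.08 0.0005 -0.0005 0",
  "force": 60
}}

```text
clock: 11.5
tcp_pos: [0.569, 0.3459, 0.1036]
orientation: [1.176, 1.231, -1.165]
contact_force: [0.1, 0.2, -4.4]
grip_width: 0.0288
```

Run:
```python
from h import *
st()
a=.078;f=np.array([.580,-.0212]);yd=np.array([-np.sin(a),np.cos(a)])
for i,y in enumerate((.072,0,-.072)): print(i,f+y*yd)
p=f+.072*yd
go([*p,.12],Rt(a)); go([*p,.047],Rt(a))
```

```text
t 11.5 q [-0.3614  0.623  -0.3969  1.6656  0.2926  0.9052 -0.82  ] p [0.569  0.3459 0.1036] F [ 0.0563  0.1984 -4.4369] w 0.028765127741910472
[[ 0.006   0.9986  0.0518]
 [ 0.0031  0.0518 -0.9987]
 [-1.      0.0061 -0.0028]]
0 [0.5744 0.0506]
1 [ 0.58   -0.0212]
2 [ 0.5856 -0.093 ]
row: -0.026 -0.003 -0.006 -0.0173 -0.0098 0.2951  rows>= 5
row: -0.026 -0.003 -0.006 0.0557 -0.0103 0.2953  rows>= 5
```

Request:
{"api": "apply_moves", "payload": {
  "series": "-0.026 -0.003 -0.006 -0.017 -0.0098 0.295 0;-0.026 -0.003 -0.006 -0.017 -0.0098 0.295 0;-0.026 -0.003 -0.006 -0.017 -0.0098 0.295 0;-0.026 -0.003 -0.006 -0.017 -0.0098 0.295 0;-0.026 -0.003 -0.006 -0.017 -0.0098 0.295 0;-0.026 -0.003 -0.006 -0.017 -0.0098 0.295 0;-0.026 -0.003 -0.006 0.035 -0.0098 0.295 0;-0.026 -0.003 -0.006 0.035 -0.0098 0.295 0;-0.026 -0.003 -0.006 0.035 -0.0098 0.295 0;-0.026 -0.003 -0.006 0.035 -0.0098 0.295 0"
}}

```text
clock: 12.75
tcp_pos: [0.5737, 0.0499, 0.0666]
orientation: [1.147, 1.245, -1.155]
contact_force: [0.1, 0.1, -3.7]
grip_width: 0.0295
```

Run:
```python
from h import *
st()
t=grab_frame('top');s=grab_frame('scene')
crop('top',t,250,180,410,300,5,'pics/t3.png');crop('s',s,220,180,390,300,4.7,'pics/s3.png')
a=.078;f=np.array([.580,-.0212]);yd=np.array([-np.sin(a),np.cos(a)])
p=f+.072*yd
go([*p,.067],Rt(a)); go([*p,.043],Rt(a))
```

```text
t 12.75 q [ 0.0918  0.5518 -0.3748  1.9021  0.2915  0.7443 -0.3707] p [0.5737 0.0499 0.0666] F [ 0.1048  0.0589 -3.6763] w 0.029482565456939117
[[-0.0028  0.9969  0.0786]
 [-0.0036  0.0786 -0.9969]
 [-1.     -0.0031  0.0033]]
row: 0.000 0.004 0.003 -0.0005 0.0009 -0.0010  rows>= 1
row: 0.000 0.004 0.003 0.0235 0.0010 -0.0011  rows>= 1
```

View pics/t3.png

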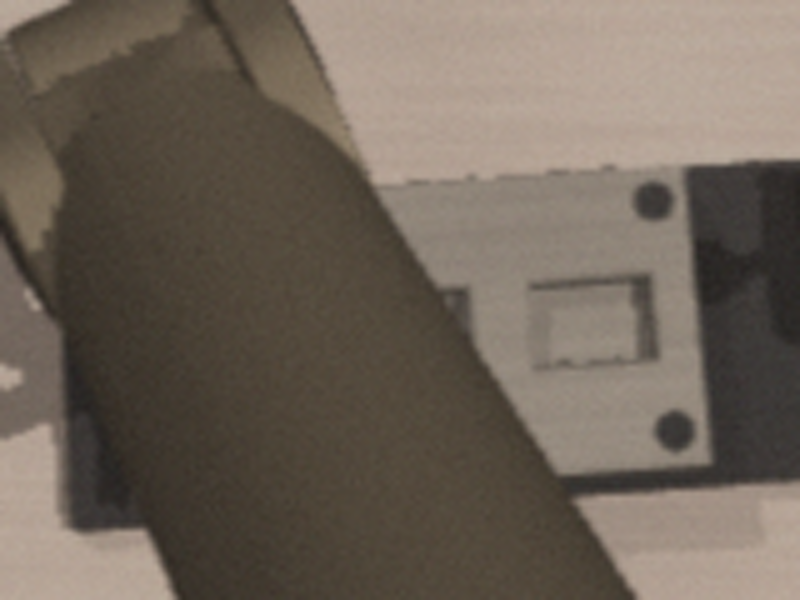

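View pics/s3.png

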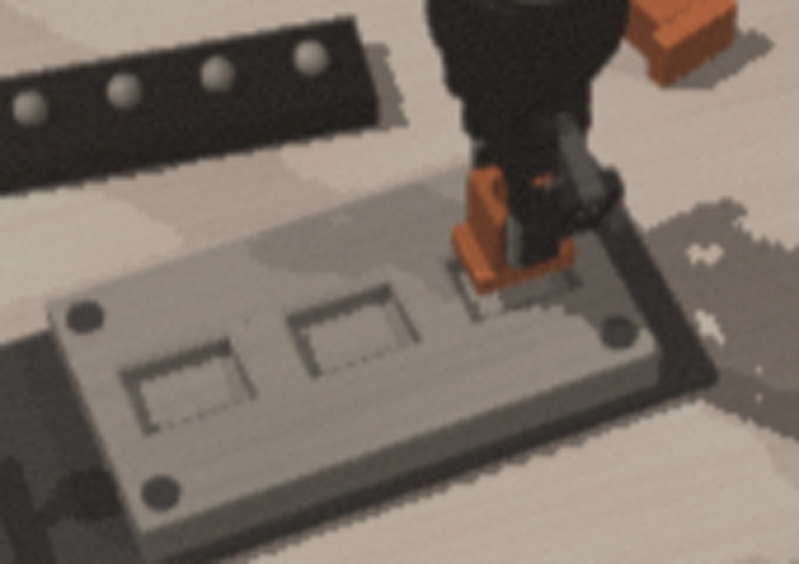

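Run:
```python
from h import *
un=lambda p:((p[0]+.5)/4.7-.5+220,(p[1]+.5)/4.7-.5+180)
a=.078;c,s=np.cos(a),np.sin(a);R=np.array([[c,-s],[s,c]])
def loc(p,z): 
    w=p2w('scene',un(p),z)[:2]; return w, R.T@(w-np.array([.580,-.0212]))*1000
for nm,p,z in [('heel bot +x-y',(487,294),.0466),('heel bot +x+y',(574,265),.0466),('pk0 +x-y',(476,321),.035),('pk0 +x+y',(580,285),.035),
 ('pk1 +x-y',(316,378),.035),('pk1 +x+y',(420,343),.035),('pk1 -x+y',(388,286),.035),('pk1 -x-y',(288,320),.035),
 ('pk2 +x-y',(148,434),.035),('pk2 +x+y',(256,397),.035),('pk2 -x+y',(230,341),.035),('pk2 -x-y',(121,374),.035)]:
    print(nm,*loc(p,z))
```

```text
heel bot +x-y [0.5884 0.0347] [12.701  55.0506]
heel bot +x+y [0.5856 0.0739] [12.9969 94.3419]
pk0 +x-y [0.5922 0.0288] [16.0474 48.924 ]
pk0 +x+y [0.5883 0.0762] [15.8828 96.4078]
pk1 +x-y [ 0.5987 -0.0424] [ 17.0328 -22.6205]
pk1 +x+y [0.5955 0.0033] [17.3416 23.2345]
pk1 -x+y [ 0.5639 -0.0003] [-14.4565  22.0925]
pk1 -x-y [ 0.5675 -0.0449] [-14.3016 -22.6936]
pk2 +x-y [ 0.6036 -0.1144] [ 16.3036 -94.8051]
pk2 +x+y [ 0.6    -0.0683] [ 16.3152 -48.4772]
pk2 -x+y [ 0.5702 -0.0706] [-13.613  -48.5143]
pk2 -x-y [ 0.5721 -0.1173] [-15.3403 -95.2065]
```

Request:
{"api": "apply_moves", "payload": {
  "series": "0 0.004 0.003 0.008 0.001 -0.001 0;0 0.004 0.003 0.013 0.001 -0.001 0;0 0.004 0.003 0.017 0.001 -0.001 0;0 0.004 0.003 0.017 0.001 -0.001 0"
}}

```text
clock: 13.35
tcp_pos: [0.5731, 0.0501, 0.0476]
orientation: [1.15, 1.248, -1.154]
contact_force: [-0.1, 0.6, -3.0]
grip_width: 0.0292
```

Run:
```python
from h import *
st()
s=grab_frame('scene')
crop('s',s,260,200,390,300,6,'pics/s4.png')
```

```text
t 13.35 q [ 0.0859  0.5792 -0.3656  1.9114  0.3041  0.7085 -0.3809] p [0.5731 0.0501 0.0476] F [-0.1047  0.6281 -3.0158] w 0.029211007139193973
[[-0.0035  0.997   0.0779]
 [ 0.      0.0779 -0.997 ]
 [-1.     -0.0035 -0.0003]]
```

View pics/s4.png

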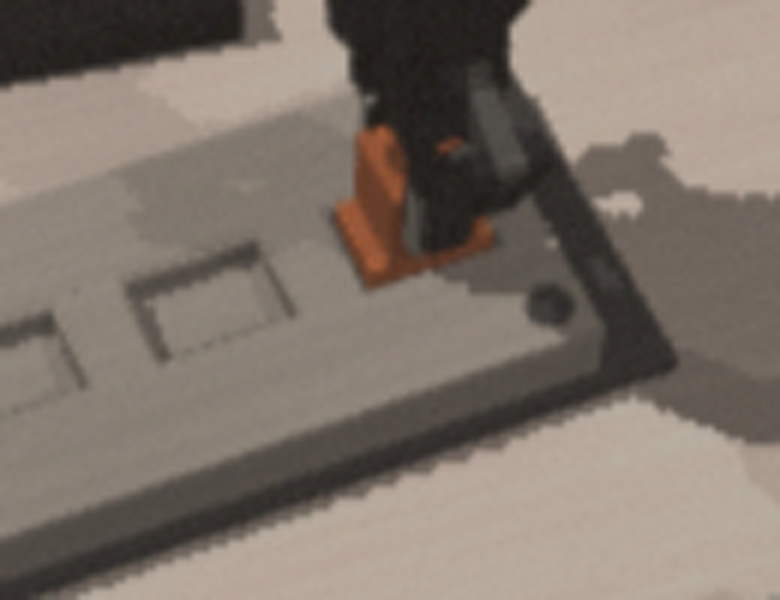

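The heel is already inside the pocket mouth with no contact force. I'll lower it the rest of the way, release and look.

Request:
{"api": "apply_moves", "payload": {
  "series": "0 0 0 0.003 0 0 0;0 0 0 0.005 0 0 0;0 0 0 0.005 0 0 0;0 0 0 0.005 0 0 0.6;0 0 0 0.005 0 0 0.6;0 0 0 0.005 0 0 0.6;0 0 0 -0.03 0 0 0.6;0 0 0 -0.08 0 0 0.6;0 0 0 -0.12 0 0 0.6;0 0 0 -0.12 0 0 0.6"
}}

```text
clock: 14.65
tcp_pos: [0.5762, 0.0507, 0.1719]
orientation: [1.154, 1.242, -1.148]
contact_force: [-0.2, 0.2, -0.3]
grip_width: 0.0513
```

Run:
```python
from h import *
st()
s=grab_frame('scene')
crop('s',s,260,170,390,270,6,'pics/s5.png')
# lying insert pose estimate, both cams
for nm,h0,fc in(('top',[(.4605,.1993),(.4755,.1557)],[(.4305,.1461),(.4203,.1725)]),('scene',[(.4584,.2001),(.4788,.1615)],[(.4336,.1475),(.4202,.1774)])):
    h=np.mean(h0,0);f=np.mean(fc,0);d=f-h;print(nm,h,f,np.linalg.norm(d),np.arctan2(d[1],d[0]))
```

```text
t 14.65 q [ 0.1385  0.4151 -0.4258  1.8305  0.2089  0.9352 -0.3015] p [0.5762 0.0507 0.1719] F [-0.2294  0.244  -0.3498] w 0.05125593443569159
[[ 0.0046  0.997   0.0777]
 [ 0.0009  0.0777 -0.997 ]
 [-1.      0.0047 -0.0005]]
top [0.468  0.1775] [0.4254 0.1593] 0.04632493928760185 -2.7378346536669653
scene [0.4686 0.1808] [0.4269 0.1624] 0.045558890460589606 -2.7270455973841017
```

View pics/s5.png

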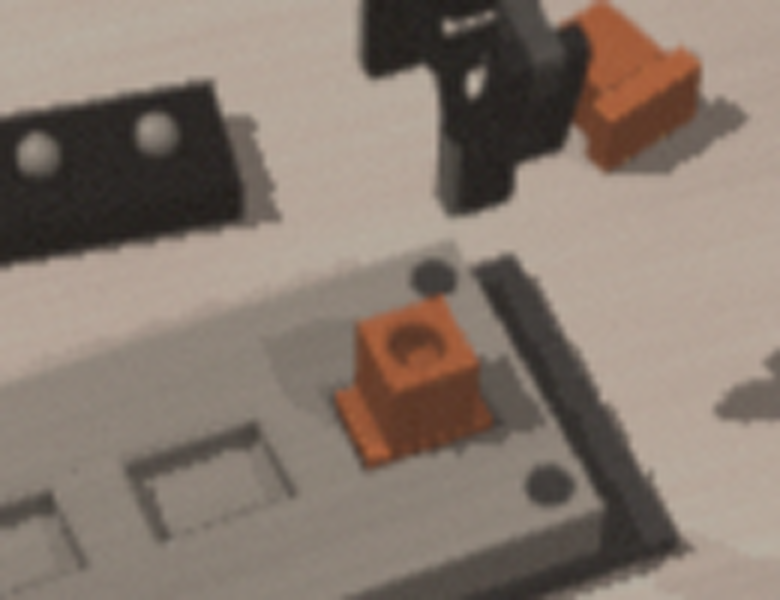

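The first insert sits flush in pocket 0. Before the turn-up of the lying one, I'll fit a kinematic model to the logged states so I can check which tilts are reachable.

```bash
cat > kin.py <<'E'
from h import *
import itertools
from scipy.optimize import least_squares
D=[([1.1499,.4777,.0223,1.5563,-.0115,1.1093,-.0831],[.2076,-.6418,.2304],[[-.0006,.3078],[.0015,-.9515],[-1,-.0016]]),
([.2898,.4088,-.5067,1.8046,.2342,.988,-.3439],[.5788,-.0009,.191],[[-.0001,.9995],[-.0009,-.032],[-1,-.0001]]),
([.9706,.5998,-.6703,1.6881,.4339,.998,1.518],[.5328,-.359,.1431],[[.0064,.1996],[-.0057,.9799],[-1,-.0043]]),
([.9958,.5385,-.7037,1.6448,.3775,1.1102,1.5583],[.5257,-.354,.2006],[[-.0092,.1993],[.0053,.9799],[-.9999,.0034]]),
([-.0882,.6245,-.8384,1.5685,.4895,1.1692,.606],[.564,.3516,.2021],[[-.0005,-.0619],[.0026,.9981],[-1,.0027]]),
([-.1539,.8162,-.7151,1.6853,.6604,.895,.4813],[.5671,.3444,.021],[[.0019,-.0523],[.0003,.9986],[-1,.0002]]),
([-.3883,.726,-.3585,1.7041,.3413,.7739,-.8615],[.5664,.3438,.0199],[[.0005,.9988],[-.0009,.0487],[-1,.0005]]),
([-.3614,.623,-.3969,1.6656,.2926,.9052,-.82],[.569,.3459,.1036],[[.006,.9986],[.0031,.0518],[-1,.0061]]),
([.0918,.5518,-.3748,1.9021,.2915,.7443,-.3707],[.5737,.0499,.0666],[[-.0028,.9969],[-.0036,.0786],[-1,-.0031]]),
([.1385,.4151,-.4258,1.8305,.2089,.9352,-.3015],[.5762,.0507,.1719],[[.0046,.997],[.0009,.0777],[-1,.0047]])]
Q=np.array([d[0] for d in D]);P=np.array([d[1] for d in D])
RR=[]
for d in D:
    r=np.array(d[2]); RR.append(np.stack([r[:,0],r[:,1],np.cross(r[:,0],r[:,1])],1))
RR=np.array(RR)
def rz(a): return Ro.from_euler('z',a)
def ry(a): return Ro.from_euler('y',a)
B=Ro.from_matrix(np.array([[0,0,1],[0,1,0],[1,0,0.]])@np.diag([1,1,-1])) # maps tool x-> z : columns
def fk(q,sg,o,L):
    q=np.asarray(q)*sg
    d1,d3,a3,d5,a5,a6,d7,b3,b5,b6=L
    R=rz(q[0]+o[0]); p=np.array([0,0,d1])
    R=R*ry(q[1]); p=p+R.apply([a3,b3,d3]); R=R*rz(q[2]); R=R*ry(q[3]); p=p+R.apply([a5,b5,d5])
    R=R*rz(q[4])*ry(q[5]); p=p+R.apply([a6,b6,d7]); R=R*rz(q[6]+o[1])
    return p,R*B
E
cat > fitk.py <<'E'
from kin import *
best=[]
for sg in itertools.product((1,-1),repeat=5):
    s=np.array([sg[0],1,sg[1],sg[2],sg[3],sg[4],-1 if 0 else 1]);
    for s7 in(1,-1):
        s[6]=s7
        def res(o):
            return np.concatenate([( Ro.from_matrix(RR[i]).inv()*fk(Q[i],s,o,np.zeros(10))[1]).as_rotvec() for i in range(len(Q))])
        for o0 in((0,0),(0,1.57),(0,3.1),(0,-1.57)):
            r=least_squares(res,o0,max_nfev=30); best.append((r.cost,tuple(s),r.x))
best.sort(key=lambda b:b[0])
for b in best[:5]: print(b)
c,s,o=best[0]; s=np.array(s)
def resp(L): return np.concatenate([fk(Q[i],s,o,L)[0]-P[i] for i in range(len(Q))])
r=least_squares(resp,[.3,.3,0,.3,0,0,.3,0,0,0]); print(r.x,abs(r.fun).max())
np.savez('kin.npz',s=s,o=o,L=r.x)
E
python3 fitk.py
```

```text
(np.float64(3.6348606907472974e-08), (np.int64(-1), np.int64(1), np.int64(-1), np.int64(1), np.int64(-1), np.int64(1), np.int64(-1)), array([0.0014, 1.5723]))
(np.float64(3.6348606988369715e-08), (np.int64(-1), np.int64(1), np.int64(-1), np.int64(1), np.int64(-1), np.int64(1), np.int64(-1)), array([0.0014, 1.5723]))
(np.float64(3.6348607635103227e-08), (np.int64(-1), np.int64(1), np.int64(-1), np.int64(1), np.int64(-1), np.int64(1), np.int64(-1)), array([0.0014, 1.5723]))
(np.float64(3.634877522556264e-08), (np.int64(-1), np.int64(1), np.int64(-1), np.int64(1), np.int64(-1), np.int64(1), np.int64(-1)), array([0.0014, 1.5722]))
(np.float64(1.53521912845413), (np.int64(-1), np.int64(1), np.int64(1), np.int64(1), np.int64(1), np.int64(1), np.int64(-1)), array([0.6382, 0.9641]))
[ 0.2855  0.5416  0.0002  0.4725 -0.0001  0.0001  0.3252 -0.0309 -0.0314
 -0.0008] 0.00012062506170515408
```

```bash
cat >> kin.py <<'E'
K=np.load('kin.npz') if __import__('os').path.exists('kin.npz') else None
lo=np.array([-2.96,-.34,-1.41,.24,-1.37,.17,-2.96])+.02;hi=np.array([2.96,2.1,1.46,2.44,4.51,1.92,2.96])-.02
def ik(pos,R,q0,n=8,seed=0):
    rng=np.random.default_rng(seed);T=Ro.from_matrix(R);best=None
    for k in range(n):
        s=q0 if k==0 else rng.uniform(lo,hi)
        f=lambda q:(lambda p,r:np.concatenate([(p-pos)*5,(T.inv()*r).as_rotvec(),1e-3*(q-q0)]))(*fk(q,K['s'],K['o'],K['L']))
        r=least_squares(f,np.clip(s,lo,hi),bounds=(lo,hi),max_nfev=80)
        e=np.linalg.norm(r.fun[:6])
        if e<4e-3 : 
            d=abs(r.x-q0).max()
            if best is None or d<best[0]: best=(d,e,r.x)
        elif best is None or best[0]>50:
            if best is None or e<best[1]: best=(99,e,r.x)
    return best
E
python3 - <<'E'
from kin import *
q0=np.array([-.1,.5,-.4,1.8,.2,.9,0]);az=.409
for deg in(0,15,25,30,35,40,45,50,60):
    t=np.radians(deg)
    for js in(1,-1):
        pick=ik(np.array([.446,.170,.012]),Rt(az+js*np.pi/2,az,max(t,1e-3)),q0)
        print('OUT',deg,js,'%.1f %.4f'%pick[:2],pick[2])
for deg in(30,40,45,50,60,70):
  for pos in((.5,.17),(.55,.2),(.6,.2)):
    t=np.radians(deg);az=np.arctan2(pos[1],pos[0]);
    b=ik(np.array([*pos,.03]),Rt(az+np.pi/2,az+np.pi,t),q0); print('IN',deg,pos,'%.1f %.4f'%b[:2],b[2])
E
```

```text
OUT 0 1 0.9 0.0000 [ 0.0476  0.5949 -0.6665  2.1386  0.6452  0.6142  0.899 ]
OUT 0 -1 1.4 0.0000 [-0.6657  0.5142  0.2086  2.1856 -0.2309  0.4608 -1.4377]
OUT 15 1 0.9 0.0000 [-0.193   0.4712 -0.3721  2.3432  1.1342  0.2113  0.3739]
OUT 15 -1 1.5 0.0039 [-0.8904  0.4989  0.4551  2.3824 -1.35    0.19   -0.3522]
OUT 25 1 1.6 0.0005 [ 0.5772  1.0327 -1.39    2.42    1.8175  1.008  -0.0073]
OUT 25 -1 99.0 0.0125 [ 0.3624  0.7085 -1.0451  2.42    1.8579  0.627   2.94  ]
OUT 30 1 99.0 0.0730 [ 0.5825  1.0496 -1.39    2.42    1.8606  1.0143 -0.019 ]
OUT 30 -1 99.0 0.0819 [ 0.4206  0.779  -1.1229  2.42    1.901   0.7107  2.94  ]
OUT 35 1 99.0 0.1450 [ 0.5898  1.0694 -1.39    2.42    1.9065  1.0205 -0.0282]
OUT 35 -1 99.0 0.1520 [ 0.4598  0.8388 -1.175   2.42    1.945   0.775   2.94  ]
OUT 40 1 99.0 0.2164 [ 0.6005  1.0929 -1.39    2.42    1.9562  1.0251 -0.0334]
OUT 40 -1 99.0 0.2222 [ 0.49    0.8918 -1.2112  2.42    1.9926  0.825   2.94  ]
OUT 45 1 99.0 0.2870 [ 0.6178  1.1218 -1.39    2.42    2.0115  1.0248 -0.0311]
OUT 45 -1 99.0 0.2921 [ 0.5165  0.939  -1.2345  2.42    2.0471  0.8593  2.
[... 1188 characters left out ...]
1]
IN 50 (0.55, 0.2) 1.2 0.0000 [-0.1273  1.1379 -0.5804  1.185   0.3004  1.8056  1.2038]
IN 50 (0.6, 0.2) 1.2 0.0000 [-0.1487  1.1998 -0.5494  1.0111  0.3016  1.8965  1.2426]
IN 60 (0.5, 0.17) 1.2 0.0000 [-0.1085  1.1603 -0.5463  1.2566  0.2353  1.8707  1.1959]
IN 60 (0.55, 0.2) 99.0 0.0205 [-0.4709  1.1667  0.1025  1.1089 -0.1265  1.9     1.5694]
IN 60 (0.6, 0.2) 99.0 0.1056 [-0.4427  1.1883  0.1145  1.0095 -0.1335  1.9     1.5694]
IN 70 (0.5, 0.17) 99.0 0.0756 [-0.4506  1.1561  0.0865  1.243  -0.1202  1.9     1.5696]
IN 70 (0.55, 0.2) 99.0 0.1808 [-0.4707  1.1723  0.099   1.1305 -0.1254  1.9     1.5695]
IN 70 (0.6, 0.2) 99.0 0.2664 [-0.4425  1.1914  0.1104  1.0326 -0.1318  1.9     1.5694]
```

Run:
```python
from h import *
go([.4408,.1673,.09],Rt(-1.162))
go([.4408,.1673,.007],Rt(-1.162))
```

```text
row: 1.240 -0.001 -0.001 0.0796 -0.1245 -0.1271  rows>= 7
row: 1.240 -0.001 -0.001 0.1626 -0.1246 -0.1271  rows>= 7
```

Request:
{"api": "apply_moves", "payload": {
  "series": "1.24 0 0 0 -0.1245 -0.127 0.85;1.24 0 0 0 -0.1245 -0.127 0.85;1.24 0 0 0.03 -0.1245 -0.127 0.85;1.24 0 0 0.06 -0.1245 -0.127 0.85;1.24 0 0 0.09 -0.1245 -0.127 0.85;1.24 0 0 0.09 -0.1245 -0.127 0.85;1.24 0 0 0.09 -0.1245 -0.127 0.85;1.24 0 0 0.09 -0.1245 -0.127 0.85;1.24 0 0 0.09 -0.1245 -0.127 0.85",
  "force": 60
}}

```text
clock: 15.82
tcp_pos: [0.439, 0.1669, 0.078]
orientation: [1.991, 0.417, -1.999]
contact_force: [0.5, 0.7, 0.5]
grip_width: 0.0722
```

Run:
```python
from h import *
st()
go([.4408,.1673,.007],Rt(-1.162))
s=grab_frame('scene')
crop('s',s,330,150,490,270,5,'pics/s6.png')
```

```text
t 15.825 q [-0.3089  0.3792 -0.221   2.149   0.1358  0.6293 -1.7843] p [0.439  0.1669 0.078 ] F [0.5231 0.6799 0.4637] w 0.07224346670630839
[[-0.0035  0.3999 -0.9166]
 [-0.0003 -0.9166 -0.3999]
 [-1.     -0.0011  0.0033]]
row: 0.003 0.003 0.001 0.0710 0.0004 -0.0020  rows>= 2
```

View pics/s6.png

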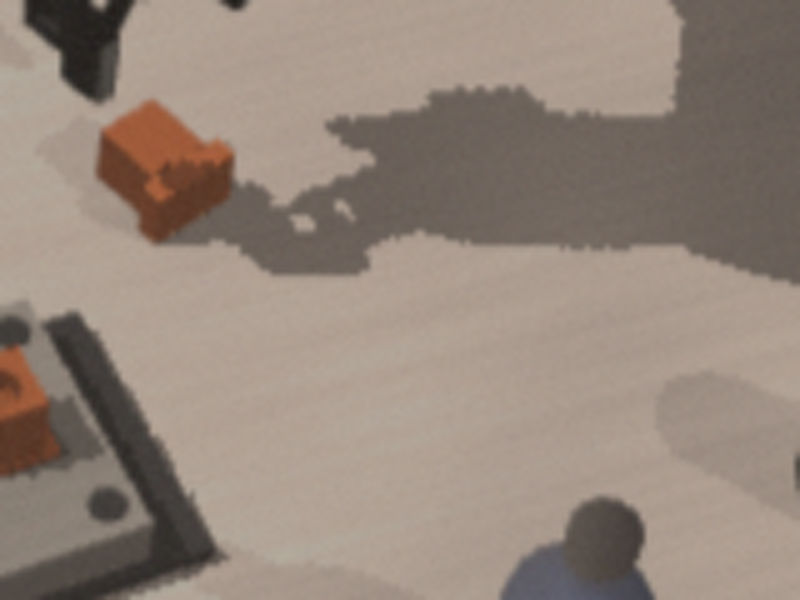

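Request:
{"api": "apply_moves", "payload": {
  "series": "0 0 0 0.04 0 -0.002 0.85;0 0 0 0.065 0 -0.002 0.85;0 0 0 0.071 0 -0.002 0.85;0 0 0 0.071 0 -0.002 0.85;0 0 0 0.071 0 -0.002 0;0 0 0 0.071 0 -0.002 0;0 0 0 0.071 0 -0.002 0;0 0 0 0.071 0 -0.002 0;0 0 0 0.071 0 -0.002 0;0 0 0 0.04 0 -0.002 0;0 0 0 0 0 -0.002 0;0 0 0 0 0 -0.002 0"
}}

```text
clock: 17.38
tcp_pos: [0.4432, 0.1686, 0.0809]
orientation: [2.0, 0.416, -1.994]
contact_force: [1.0, -0.0, -4.0]
grip_width: 0.0289
```

Run:
```python
from kin import *
o=st()
R=Rt(-1.162+3.075)
go([.52,.18,.08],R); go([.52,.18,.009],R)
print(ik(np.array([.52,.18,.01]),R,o['joints']))
```

```text
t 17.375 q [-0.3038  0.3773 -0.2265  2.142   0.1391  0.6322 -1.7894] p [0.4432 0.1686 0.0809] F [ 0.9552 -0.0162 -4.0371] w 0.028912236097974706
[[ 0.0026  0.3972 -0.9177]
 [ 0.0024 -0.9177 -0.3972]
 [-1.     -0.0012 -0.0033]]
row: -3.075 -0.002 -0.005 0.0012 0.0201 -0.0750  rows>= 17
row: -3.075 -0.002 -0.005 0.0722 0.0202 -0.0748  rows>= 17
(np.float64(2.6249201732685203), np.float64(1.1887121692119025e-05), array([ 0.1506,  0.7266, -0.786 ,  1.9643,  0.7444,  0.7667,  0.8355]))
```

Request:
{"api": "apply_moves", "payload": {
  "series": "-1.5 0 0 0 0.01 -0.04 0;-1.5 0 0 0 0.01 -0.04 0;-1.5 0 0 0 0.01 -0.04 0;-1.5 0 0 0 0.01 -0.04 0;-1.5 0 0 0 0.01 -0.04 0;-1.5 0 0 0 0.01 -0.04 0;-1.5 0 0 0 0.01 -0.04 0;-1.5 0 0 0 0.01 -0.04 0;-3.075 0 -0.005 0 0.02 -0.075 0;-3.075 0 -0.005 0 0.02 -0.075 0;-3.075 0 -0.005 0 0.02 -0.075 0;-3.075 0 -0.005 0 0.02 -0.075 0"
}}

```text
clock: 18.88
tcp_pos: [0.5171, 0.1788, 0.0767]
orientation: [0.373, 1.545, -0.375]
contact_force: [-0.0, -0.1, -3.4]
grip_width: 0.0291
```

Run:
```python
from kin import *
o=st()
R=Rt(-1.162+3.075)
go([.52,.18,.08],R); go([.52,.18,.0085],R)
```

```text
t 18.875 q [ 0.1258  0.5852 -0.7397  1.9447  0.5288  0.8213  0.1885] p [0.5171 0.1788 0.0767] F [-0.0044 -0.055  -3.3938] w 0.029054191010380526
[[-0.0066  0.4588  0.8885]
 [-0.0001  0.8885 -0.4588]
 [-1.     -0.0032 -0.0058]]
row: -0.819 -0.007 0.001 -0.0033 0.0024 0.0020  rows>= 5
row: -0.819 -0.007 0.001 0.0682 0.0026 0.0024  rows>= 5
```

Request:
{"api": "apply_moves", "payload": {
  "series": "-0.819 -0.007 0 0 0.0025 0.002 0;-0.819 -0.007 0 0 0.0025 0.002 0;-0.819 -0.007 0 0 0.0025 0.002 0;-0.819 -0.007 0 0 0.0025 0.002 0;-0.819 -0.007 0 0.03 0.0025 0.002 0;-0.819 -0.007 0 0.06 0.0025 0.002 0;-0.819 -0.007 0 0.069 0.0025 0.002 0;-0.819 -0.007 0 0.069 0.0025 0.002 0;-0.819 -0.007 0 0.069 0.0025 0.002 0.7;-0.819 -0.007 0 0.069 0.0025 0.002 0.7;-0.819 -0.007 0 0.069 0.0025 0.002 0.7;-0.819 -0.007 0 0.069 0.0025 0.002 0.7"
}}

```text
clock: 20.38
tcp_pos: [0.5209, 0.1806, 0.0093]
orientation: [-0.264, 1.552, 0.263]
contact_force: [-0.7, 0.6, 0.4]
grip_width: 0.0599
```

Run:
```python
from kin import *
o=st()
R0=Ro.from_rotvec(o['orientation']).as_matrix()
zd=-R0[:,2] # guess; print jaw yaw
ja=np.arctan2(R0[1,1],R0[0,1]); az=ja-np.pi/2; print('zdir az',az)
z=np.array([np.cos(az),np.sin(az)])
# TCP was at insert z ~30 -> heel underside
c=o['tcp_pos'][:2]-.030*z; print('heel',c)
tcp=c+.024*z
for t in(.785,.7):
  R=Rt(ja,az+np.pi,t); print(ik(np.array([*tcp,.012]),R,o['joints']))
R=Rt(ja,az+np.pi,.785)
back=tcp-0.08*R[:2,0]
go([*back,.012-.08*R[2,0]],R); go([*tcp,.012],R)
q=ik(np.array([*tcp,.012]),R,o['joints'])[2]
# rolled
Rr=R@Ro.from_rotvec([np.pi,0,0]).as_matrix()
for pos in((.50,.17),(.50,.22),(.54,.18)): print(pos,ik(np.array([*pos,.03]),Rr,q,16))
```

```text
t 20.375 q [ 0.1796  0.7472 -0.8303  1.9619  0.7872  0.7894  0.7962] p [0.5209 0.1806 0.0093] F [-0.7114  0.559   0.4414] w 0.05993263954927282
[[ 0.0028 -0.3298  0.9441]
 [-0.0002  0.9441  0.3298]
 [-1.     -0.0011  0.0025]]
zdir az 0.33607708902202527
heel [0.4925 0.1707]
(np.float64(0.7856467566244327), np.float64(8.66938524062966e-05), array([-0.1868,  1.0126, -0.3833,  1.3884,  0.1835,  1.575 ,  1.2989]))
(np.float64(0.7301367923946234), np.float64(1.472014341690386e-05), array([-0.0714,  1.0051, -0.571 ,  1.4427,  0.3154,  1.5195,  1.1893]))
row: -0.000 0.788 0.001 -0.0591 -0.0001 0.0507  rows>= 5
row: -0.000 0.788 0.001 -0.0027 -0.0000 -0.0060  rows>= 5
(0.5, 0.17) (np.float64(2.5696774945570247), np.float64(2.7579254412688484e-06), array([-0.7588,  1.0299,  0.5799,  1.4941, -0.4048,  1.5709, -1.2708]))
(0.5, 0.22) (np.float64(2.6490827904230394), np.float64(2.8232454201782377e-06), array([-0.7828,  1.0363,  0.5341,  1.4385, -0.4208,  1.6027, -1.3502]))
(0.54, 0.18) (np.float64(2.6062622053214763), np.float64(2.7476526729030432e-06), array([-0.7044,  1.0673,  0.5402,  1.3653, -0.3844,  1.6336, -1.3073]))
```

Request:
{"api": "apply_moves", "payload": {
  "series": "0 0 0 -0.06 0 0 0.7;0 0.4 0 -0.09 0 0.03 0.7;0 0.788 0 -0.09 0 0.05 0.7;0 0.788 0 -0.08 0 0.05 0.7;0 0.788 0 -0.059 0 0.051 0.7;0 0.788 0 -0.059 0 0.051 0.7;0 0.788 0 -0.059 0 0.051 0.7"
}}

```text
clock: 21.25
tcp_pos: [0.5684, 0.1979, 0.0663]
orientation: [-0.396, 2.331, 0.163]
contact_force: [-1.0, -0.5, 0.4]
grip_width: 0.0597
```

Run:
```python
from kin import *
o=st()
az=.336; z=np.array([np.cos(az),np.sin(az)]); c=np.array([.4925,.1707]); tcp=c+.024*z
R=Rt(az+np.pi/2,az+np.pi,.785); go([*tcp,.012],R)
s=grab_frame('scene')
crop('s',s,300,120,460,240,5,'pics/s7.png')
cv2.imwrite('pics/t7.png',grab_frame('top'))
```

```text
t 21.25 q [-0.0273  1.1234 -0.7749  1.1835  0.421   1.8313  1.1132] p [0.5684 0.1979 0.0663] F [-0.9649 -0.5476  0.4079] w 0.059715531334868156
[[-0.669  -0.3299  0.6661]
 [-0.2343  0.944   0.2323]
 [-0.7054 -0.0006 -0.7088]]
row: -0.000 -0.003 0.001 0.0784 -0.0006 -0.0014  rows>= 2
```

View pics/s7.png

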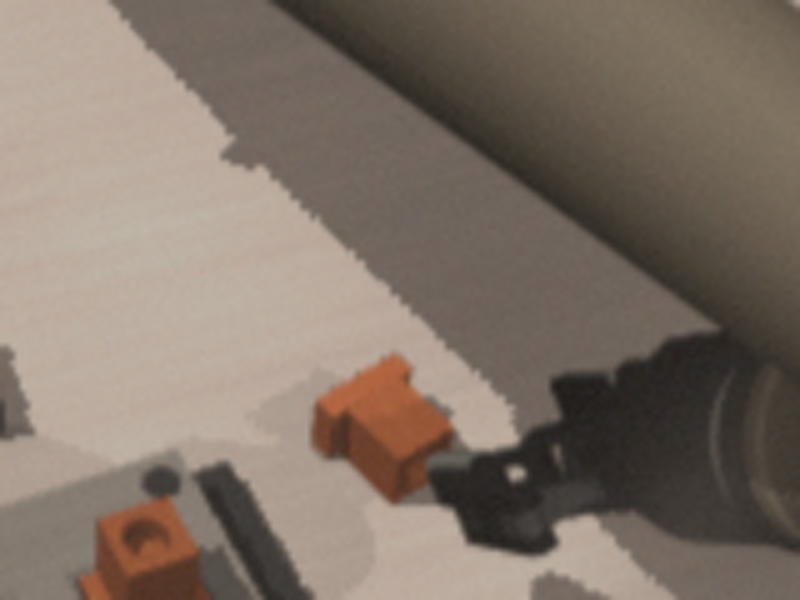

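Run:
```python
from h import *
un=lambda p:((p[0]+.5)/5-.5+300,(p[1]+.5)/5-.5+120)
W=[p2w('scene',un(p),.03)[:2] for p in((316,405),(396,354),(454,428),(400,468))]
print(np.array(W),np.mean(W[:2],0),np.mean(W[2:],0))
```

```text
[[0.5025 0.1518]
 [0.487  0.194 ]
 [0.5316 0.2017]
 [0.5443 0.1724]] [0.4947 0.1729] [0.5379 0.187 ]
```

Request:
{"api": "apply_moves", "payload": {
  "series": "0 0 0 0.03 -0.0005 -0.0015 0.7;0 0 0 0.06 -0.0005 -0.0015 0.7;0 0 0 0.078 -0.0005 -0.0015 0.7;0 0 0 0.078 -0.0005 -0.0015 0.7;0 0 0 0.078 -0.0005 -0.0015 0.7;0 0 0 0.078 -0.0005 -0.0015 0;0 0 0 0.078 -0.0005 -0.0015 0;0 0 0 0.078 -0.0005 -0.0015 0;0 0 0 0.078 -0.0005 -0.0015 0;0 0 0 0.078 -0.0005 -0.0015 0;0 0 0 0.078 -0.0005 -0.0015 0",
  "force": 80
}}

```text
clock: 22.72
tcp_pos: [0.5166, 0.1789, 0.0152]
orientation: [-0.395, 2.328, 0.163]
contact_force: [2.7, 0.2, 5.8]
grip_width: 0.0283
```

Run:
```python
from kin import *
o=st()
R0=Ro.from_rotvec(o['orientation']).as_matrix()
print('lift row (tool) for world +z .10:',R0.T@[0,0,.10])
```

```text
t 22.725 q [ 0.0212  1.1229 -0.7761  1.3625  0.4395  1.6816  1.0763] p [0.5166 0.1789 0.0152] F [2.6553 0.2345 5.8082] w 0.028316476931905445
[[-0.6666 -0.3296  0.6687]
 [-0.2332  0.9441  0.2329]
 [-0.708  -0.0007 -0.7062]]
lift row (tool) for world +z .10: [-0.0708 -0.0001 -0.0706]
```

Request:
{"api": "apply_moves", "payload": {
  "series": "0 0 0 -0.035 0 -0.035 0;0 0 0 -0.071 0 -0.071 0;1.6 0 0 -0.071 0 -0.071 0;1.6 0 0 -0.071 0 -0.071 0;1.6 0 0 -0.071 0 -0.071 0;1.6 0 0 -0.071 0 -0.071 0;1.6 0 0 -0.071 0 -0.071 0;1.6 0 0 -0.071 0 -0.071 0;1.6 0 0 -0.071 0 -0.071 0;1.6 0 0 -0.071 0 -0.071 0;1.6 0 0 -0.071 0 -0.071 0;1.6 0 0 -0.071 0 -0.071 0"
}}

```text
clock: 24.22
tcp_pos: [0.5156, 0.1786, 0.1141]
orientation: [0.416, 1.742, -1.559]
contact_force: [-0.2, 0.2, -2.7]
grip_width: 0.0283
```

Run:
```python
from kin import *
o=st()
az=.336
R=Rt(az-np.pi/2,az+np.pi,.785)
for pos in((.52,.20),): go([*pos,.10],R); print(ik(np.array([*pos,.03]),R,o['joints']))
```

```text
t 24.225 q [-0.1905  0.8838 -0.3794  1.3802  0.1364  1.7029 -0.2884] p [0.5156 0.1786 0.1141] F [-0.2378  0.1914 -2.7225] w 0.028297225437440916
[[-0.6673  0.6765  0.3115]
 [-0.2348  0.2058 -0.95  ]
 [-0.7068 -0.7071  0.0215]]
row: 1.542 0.002 -0.001 0.0020 0.0173 -0.0192  rows>= 9
(np.float64(1.1838742591508977), np.float64(5.216908997735299e-05), array([-0.6106,  0.9962,  0.2969,  1.3918, -0.2525,  1.5854, -1.4723]))
```

Request:
{"api": "apply_moves", "payload": {
  "series": "1.542 0 0 0 0.017 -0.019 0;1.542 0 0 0 0.017 -0.019 0;1.542 0 0 0 0.017 -0.019 0;1.542 0 0 0 0.017 -0.019 0;1.542 0 0 0 0.017 -0.019 0;1.542 0 0 0 0.017 -0.019 0;1.542 0 0 0 0.017 -0.019 0;1.542 0 0 0 0.017 -0.019 0;1.542 0 0 0 0.017 -0.019 0;1.542 0 0 0 0.017 -0.019 0;1.542 0 0 0 0.017 -0.019 0"
}}

```text
clock: 25.6
tcp_pos: [0.5214, 0.2, 0.1021]
orientation: [1.08, 0.185, -2.609]
contact_force: [-0.7, -0.1, -3.2]
grip_width: 0.0287
```

Run:
```python
from kin import *
o=st()
az=.336
R=Rt(az-np.pi/2,az+np.pi,.785)
go([.52,.20,.03],R); go([.52,.20,.0255],R)
s=grab_frame('scene')
crop('s',s,300,100,460,220,5,'pics/s8.png')
```

```text
t 25.6 q [-0.4617  0.8862  0.0428  1.3664 -0.093   1.6743 -1.6252] p [0.5214 0.2    0.1021] F [-0.7058 -0.1195 -3.172 ] w 0.028685215816589515
[[-0.6676  0.3312 -0.6667]
 [-0.2339 -0.9436 -0.2345]
 [-0.7068 -0.0007  0.7074]]
row: 0.002 0.001 -0.001 0.0519 -0.0004 -0.0501  rows>= 2
row: 0.002 0.001 -0.001 0.0551 -0.0004 -0.0533  rows>= 2
```

View pics/s8.png

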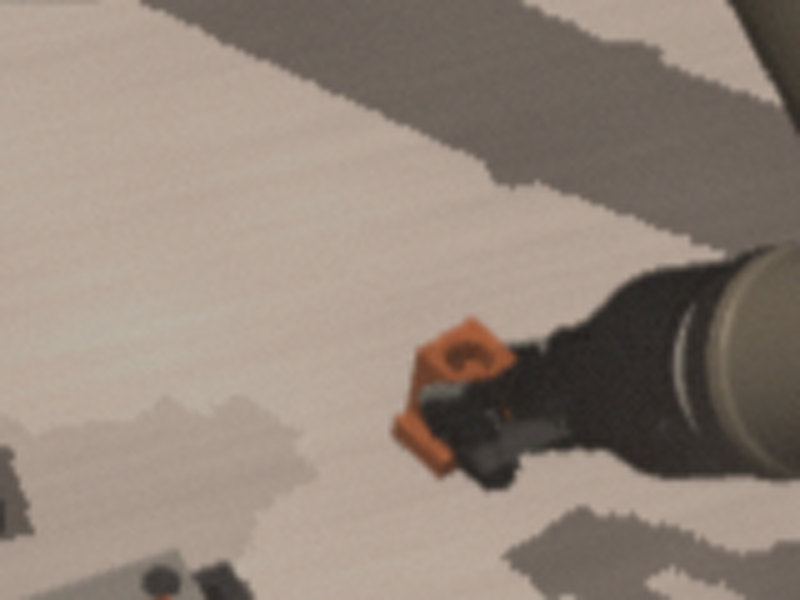

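The insert is upright in the grip, with the bore up at about (467,355) in the crop. I'll lower it onto the bench.

Request:
{"api": "apply_moves", "payload": {
  "series": "0.002 0 0 0.03 0 -0.03 0;0.002 0 0 0.045 0 -0.045 0;0.002 0 0 0.051 0 -0.05 0;0.002 0 0 0.053 0 -0.052 0;0.002 0 0 0.054 0 -0.053 0;0.002 0 0 0.054 0 -0.053 0"
}}

```text
clock: 26.4
tcp_pos: [0.5213, 0.1999, 0.0273]
orientation: [1.083, 0.179, -2.61]
contact_force: [0.4, -0.6, -2.3]
grip_width: 0.028
```

Request:
{"api": "apply_moves", "payload": {
  "series": "0 0 0 0.001 0 -0.001 0;0 0 0 0.002 0 -0.002 0;0 0 0 0.002 0 -0.002 0;0 0 0 0.002 0 -0.002 0"
}}

```text
clock: 26.9
tcp_pos: [0.5212, 0.1998, 0.025]
orientation: [1.082, 0.179, -2.611]
contact_force: [2.0, -0.5, 5.5]
grip_width: 0.028
```

Contact with the bench. Release and retract along the tool axis.

Request:
{"api": "apply_moves", "payload": {
  "series": "0 0 0 0 0 0 0.6;0 0 0 0 0 0 0.6;0 0 0 0 0 0 0.6;0 0 0 0 0 0 0.6;0 0 0 -0.03 0 0 0.6;0 0 0 -0.07 0 0 0.6;0 0 0 -0.11 0 0 0.6;0 0 0 -0.11 0 0 0.6"
}}

```text
clock: 27.9
tcp_pos: [0.5966, 0.2262, 0.1033]
orientation: [1.089, 0.18, -2.608]
contact_force: [1.1, 0.4, -0.1]
grip_width: 0.0507
```

Run:
```python
from kin import *
o=st()
s=grab_frame('scene');t=grab_frame('top')
crop('s',s,300,100,460,220,5,'pics/s9.png')
cv2.imwrite('pics/t9.png',t)
```

```text
t 27.9 q [-0.4554  1.0103  0.0576  1.0969 -0.0993  1.8148 -1.6268] p [0.5966 0.2262 0.1033] F [ 1.0915  0.4393 -0.1475] w 0.050730263221363314
[[-0.6637  0.3282 -0.6722]
 [-0.2326 -0.9446 -0.2315]
 [-0.7109  0.0027  0.7033]]
```

View pics/s9.png

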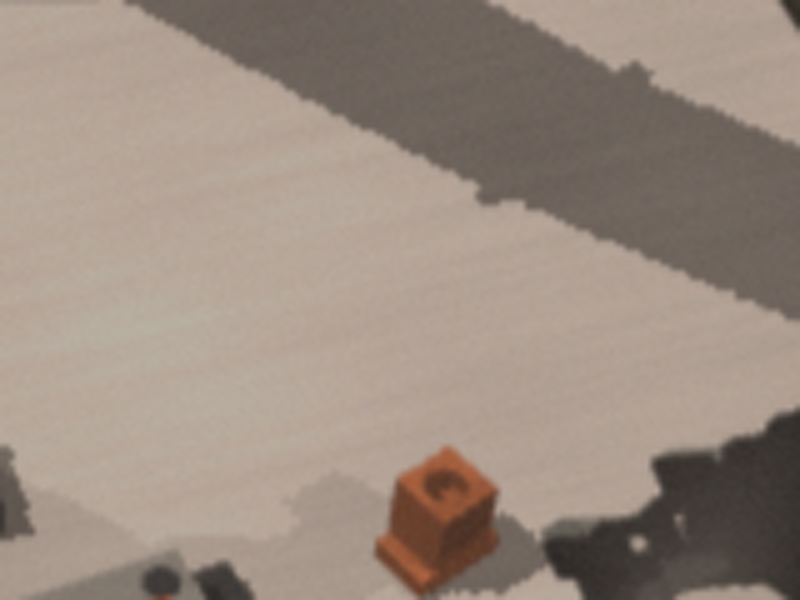

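View pics/t9.png

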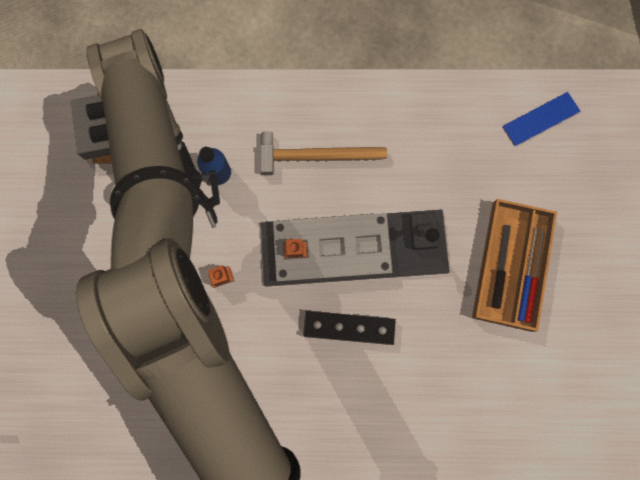

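Run:
```python
from kin import *
un=lambda p:((p[0]+.5)/5-.5+300,(p[1]+.5)/5-.5+100)
print(p2w('scene',un((447,487)),.046),p2w('top',(217,273.5),.046))
go([.521,.2,.14],Rt(.336-np.pi/2)); go([.521,.2,.02],Rt(.336-np.pi/2))
```

```text
[0.5222 0.2005 0.046 ] [0.5239 0.2005 0.046 ]
row: -0.003 0.786 -0.002 0.0270 0.0001 0.0821  rows>= 5
row: -0.003 0.786 -0.002 0.1117 -0.0002 -0.0028  rows>= 5
```

Request:
{"api": "apply_moves", "payload": {
  "series": "0 0.1 0 0 0 0.06 0.85;0 0.786 0 0.01 0 0.09 0.85;0 0.786 0 0.027 0 0.082 0.85;0 0.786 0 0.027 0 0.082 0.85;0 0.786 0 0.027 0 0.082 0.85;0 0.786 0 0.027 0 0.082 0.85;0 0.786 0 0.027 0 0.082 0.85;0 0.786 0 0.027 0 0.082 0.85",
  "force": 20
}}

```text
clock: 29.0
tcp_pos: [0.522, 0.2005, 0.1399]
orientation: [2.038, 0.341, -2.039]
contact_force: [0.2, -0.4, -0.7]
grip_width: 0.073
```

Run:
```python
from kin import *
st();R=Rt(.336-np.pi/2)
go([.522,.2004,.02],R)
```

```text
t 29.0 q [-0.5132  0.3949  0.0418  1.9224 -0.0181  0.826  -1.6988] p [0.522  0.2005 0.1399] F [ 0.1539 -0.4419 -0.6505] w 0.07298797763702686
[[ 0.0001  0.3282 -0.9446]
 [-0.0031 -0.9446 -0.3282]
 [-1.      0.0029  0.0009]]
row: -0.002 0.001 -0.003 0.1199 -0.0003 -0.0000  rows>= 2
```

Request:
{"api": "apply_moves", "payload": {
  "series": "0 0 -0.003 0.06 0 0 0.85;0 0 -0.003 0.1 0 0 0.85;0 0 -0.003 0.12 0 0 0.85;0 0 -0.003 0.12 0 0 0.85;0 0 -0.003 0.12 0 0 0.85;0 0 -0.003 0.12 0 0 0;0 0 -0.003 0.12 0 0 0;0 0 -0.003 0.12 0 0 0;0 0 -0.003 0.12 0 0 0;0 0 -0.003 0.12 0 0 0;0 0 -0.003 0.12 0 0 1;0 0 -0.003 0.12 0 0 1"
}}

```text
clock: 30.5
tcp_pos: [0.5214, 0.1999, 0.0204]
orientation: [2.04, 0.345, -2.04]
contact_force: [-0.5, -0.4, 0.8]
grip_width: 0.0649
```

Request:
{"api": "apply_moves", "payload": {
  "series": "0 0 0 0 0 0 1;0 0 0 0 0 0 1;-1.571 0 0 0 0 0 1;-1.571 0 0 0 0 0 1;-1.571 0 0 0 0 0 1;-1.571 0 0 0 0 0 1;-1.571 0 0 0 0 0 1;-1.571 0 0 0 0 0 1;-1.571 0 0 0 0 0 1;-1.571 0 0 0 0 0 1;-1.571 0 0 0 0 0 1;-1.571 0 0 0 0 0 1"
}}

```text
clock: 32.0
tcp_pos: [0.5216, 0.1997, 0.0204]
orientation: [0.96, 1.349, -0.96]
contact_force: [-0.3, -0.3, 0.9]
grip_width: 0.0856
```

Run:
```python
from kin import *
st();R=Rt(.336)
go([.522,.2004,.02],R)
```

```text
t 32.0 q [-0.1829  0.6043 -0.3783  1.9622  0.3586  0.6399 -0.4575] p [0.5216 0.1997 0.0204] F [-0.3442 -0.3344  0.948 ] w 0.08562370150907214
[[-0.      0.9449  0.3273]
 [ 0.0004  0.3273 -0.9449]
 [-1.      0.0001 -0.0004]]
row: -0.003 -0.000 -0.000 0.0004 0.0006 -0.0005  rows>= 1
```

Request:
{"api": "apply_moves", "payload": {
  "series": "0 0 0 0 0 0 0;0 0 0 0 0 0 0;0 0 0 0 0 0 0;0 0 0 0 0 0 0;0 0 0 0 0 0 0;0 0 0 -0.03 0 0 0;0 0 0 -0.09 0 0 0;0 0 0 -0.12 0 0 0;0 0 0 -0.12 0 0 0",
  "force": 60
}}

```text
clock: 33.12
tcp_pos: [0.5227, 0.2004, 0.1423]
orientation: [0.962, 1.347, -0.956]
contact_force: [-0.2, 0.2, -2.1]
grip_width: 0.0289
```

Run:
```python
from kin import *
st();R=Rt(.078)
go([.5797,-.0212,.14],R);go([.5797,-.0212,.07],R)
```

```text
t 33.125 q [-0.1136  0.4299 -0.459   1.8958  0.2457  0.8664 -0.3616] p [0.5227 0.2004 0.1423] F [-0.2406  0.169  -2.1106] w 0.028860250680807022
[[ 0.0041  0.9446  0.3281]
 [ 0.0016  0.3281 -0.9446]
 [-1.      0.0044 -0.0002]]
row: 0.256 -0.001 -0.004 0.0022 -0.0189 0.2280  rows>= 4
row: 0.256 -0.001 -0.004 0.0722 -0.0192 0.2280  rows>= 4
```

Request:
{"api": "apply_moves", "payload": {
  "series": "0.256 0 -0.004 0 -0.019 0.228 0;0.256 0 -0.004 0 -0.019 0.228 0;0.256 0 -0.004 0 -0.019 0.228 0;0.256 0 -0.004 0 -0.019 0.228 0;0.256 0 -0.004 0 -0.019 0.228 0;0.256 0 -0.004 0.04 -0.019 0.228 0;0.256 0 -0.004 0.072 -0.019 0.228 0;0.256 0 -0.004 0.072 -0.019 0.228 0;0.256 0 -0.004 0.072 -0.019 0.228 0"
}}

```text
clock: 34.25
tcp_pos: [0.5785, -0.0209, 0.0686]
orientation: [1.148, 1.249, -1.153]
contact_force: [0.4, 0.1, -2.7]
grip_width: 0.0289
```

Run:
```python
from kin import *
st();R=Rt(.078)
go([.5793,-.0212,.05],R)
```

```text
t 34.25 q [ 0.1706  0.5446 -0.3147  1.8965  0.2396  0.7409 -0.2003] p [ 0.5785 -0.0209  0.0686] F [ 0.4359  0.0904 -2.7232] w 0.028946503800092106
[[-0.0039  0.9968  0.0795]
 [-0.0002  0.0795 -0.9968]
 [-1.     -0.0039 -0.0001]]
row: 0.002 -0.000 0.004 0.0186 0.0008 0.0004  rows>= 1
```

Request:
{"api": "apply_moves", "payload": {
  "series": "0.002 0 0.004 0.01 0.0008 0.0004 0;0.002 0 0.004 0.016 0.0008 0.0004 0;0.002 0 0.004 0.02 0.0008 0.0004 0;0.002 0 0.004 0.02 0.0008 0.0004 0"
}}

```text
clock: 34.75
tcp_pos: [0.579, -0.0221, 0.0482]
orientation: [1.152, 1.244, -1.153]
contact_force: [0.2, 0.8, -3.0]
grip_width: 0.0289
```

Request:
{"api": "apply_moves", "payload": {
  "series": "0 0 0 0.003 0 0 0;0 0 0 0.0055 0 0 0;0 0 0 0.0055 0 0 0;0 0 0 0.0055 0 0 0.6;0 0 0 0.0055 0 0 0.6;0 0 0 0.0055 0 0 0.6;0 0 0 -0.03 0 0 0.6;0 0 0 -0.08 0 0 0.6;0 0 0 -0.15 -0.03 0.06 0.6;0 0 0 -0.15 -0.08 0.12 0.6;0 0 0 -0.15 -0.08 0.12 0.6"
}}

```text
clock: 36.12
tcp_pos: [0.5075, -0.1504, 0.1996]
orientation: [1.154, 1.241, -1.154]
contact_force: [0.6, -0.6, 0.6]
grip_width: 0.051
```

Run:
```python
from kin import *
st()
s=grab_frame('scene');t=grab_frame('top')
crop('s',s,200,170,390,310,4.2,'pics/s10.png')
crop('t',t,250,190,450,350,4,'pics/t10.png')
```

```text
t 36.125 q [ 0.4458  0.2936 -0.3299  1.9196  0.1176  0.945   0.1346] p [ 0.5075 -0.1504  0.1996] F [ 0.6433 -0.6253  0.5898] w 0.05101286872952299
[[ 0.0015  0.9972  0.0744]
 [-0.0016  0.0744 -0.9972]
 [-1.      0.0014  0.0017]]
```

View pics/s10.png

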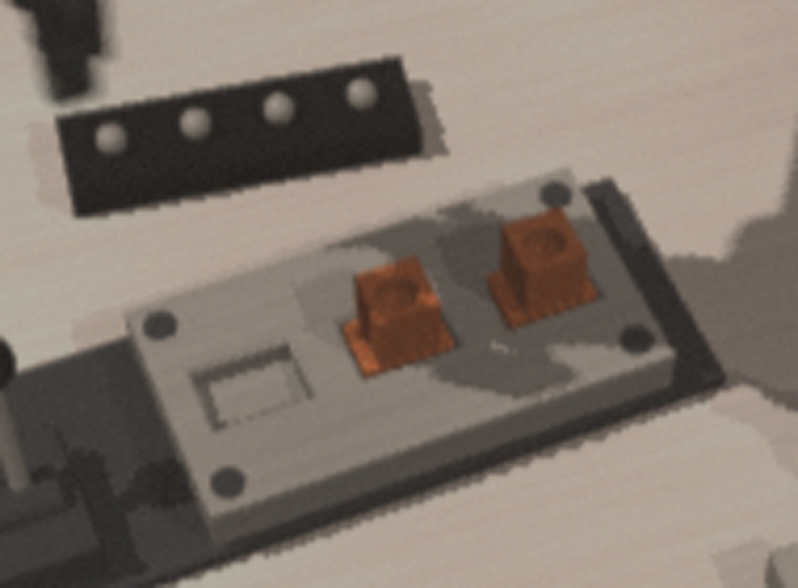

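View pics/t10.png

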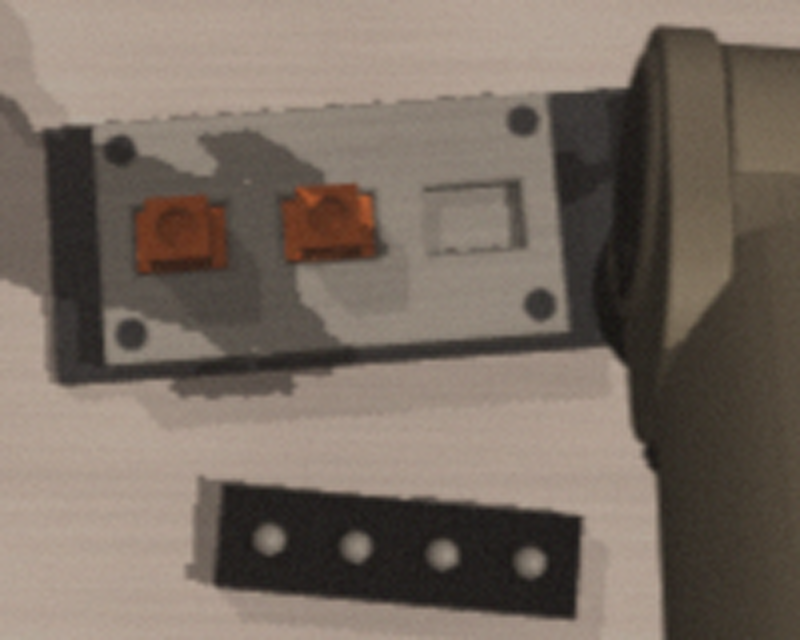

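Both inserts look flush in pockets 0 and 1, and the bench shows no others. Now the balls.

Run:
```python
from kin import *
o=get_obs();R=Rt(-.08)
for p in((.4174,-.119),(.4206,-.077),(.4275,.007)):
    print(ik(np.array([*p,.0215]),R,o['joints'],4))
go([.4174,-.119,.08],R);go([.4174,-.119,.0215],R)
un=lambda p:((p[0]+.5)/4-.5+250,(p[1]+.5)/4-.5+190)
us=lambda p:((p[0]+.5)/4.2-.5+200,(p[1]+.5)/4.2-.5+170)
print('bores top',p2w('top',un((174,228)),.069),p2w('top',un((329,212)),.069))
print('bores sc',p2w('scene',us((545,240)),.069),p2w('scene',us((400,291)),.069))
```

```text
(np.float64(0.4615799832647347), np.float64(1.2483486166621421e-05), array([ 0.492 ,  0.4713, -0.4238,  2.2443,  0.4027,  0.4965, -0.3285]))
(np.float64(0.48151185380425127), np.float64(3.7996482224936327e-05), array([ 0.2951,  0.4489, -0.3067,  2.2649,  0.2973,  0.4639, -0.3302]))
(np.float64(0.5638766631540918), np.float64(2.5698696576900478e-06), array([ 0.005 ,  0.4395, -0.1978,  2.271 ,  0.195 ,  0.446 , -0.4308]))
row: 0.149 0.003 -0.001 0.1193 -0.0865 -0.0406  rows>= 3
row: 0.149 0.003 -0.001 0.1778 -0.0865 -0.0408  rows>= 4
bores top [0.5737 0.0524 0.069 ] [ 0.5819 -0.0217  0.069 ]
bores sc [0.5726 0.0521 0.069 ] [ 0.5795 -0.0197  0.069 ]
```

Request:
{"api": "apply_moves", "payload": {
  "series": "0.149 0.003 0 0.04 -0.0865 -0.0406 0.45;0.149 0.003 0 0.08 -0.0865 -0.0406 0.45;0.149 0.003 0 0.119 -0.0865 -0.0406 0.45;0.149 0.003 0 0.119 -0.0865 -0.0406 0.45;0.149 0.003 0 0.119 -0.0865 -0.0406 0.45",
  "force": 30
}}

```text
clock: 36.85
tcp_pos: [0.421, -0.1137, 0.0805]
orientation: [1.265, 1.175, -1.259]
contact_force: [0.4, -0.3, -0.3]
grip_width: 0.0386
```

Run:
```python
from kin import *
st();R=Rt(-.08)
go([.4174,-.119,.0215],R)
s=grab_frame('scene')
crop('s',s,180,150,340,270,5,'pics/s11.png')
```

```text
t 36.85 q [ 0.3872  0.3358 -0.3057  2.2198  0.1699  0.6053 -0.1142] p [ 0.421  -0.1137  0.0805] F [ 0.3888 -0.3482 -0.272 ] w 0.03857642529699631
[[ 0.0022  0.9974 -0.0718]
 [ 0.0028 -0.0718 -0.9974]
 [-1.      0.002  -0.0029]]
row: 0.008 -0.003 -0.002 0.0590 -0.0033 0.0057  rows>= 1
```

View pics/s11.png

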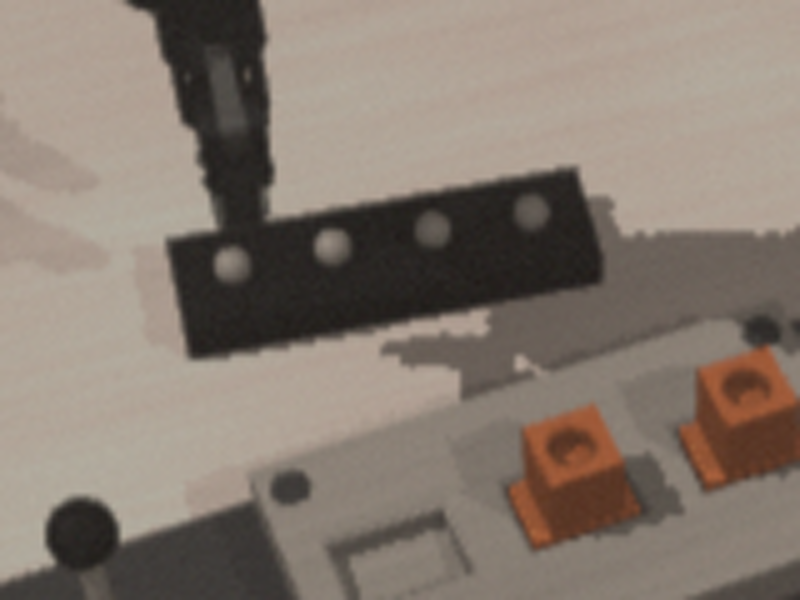

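Request:
{"api": "apply_moves", "payload": {
  "series": "0.008 -0.003 0 0 -0.0033 0.0057 0.45;0.008 -0.003 0 0.025 -0.0033 0.0057 0.45;0.008 -0.003 0 0.045 -0.0033 0.0057 0.45;0.008 -0.003 0 0.055 -0.0033 0.0057 0.45;0.008 -0.003 0 0.059 -0.0033 0.0057 0.45;0.008 -0.003 0 0.059 -0.0033 0.0057 0.45"
}}

```text
clock: 37.65
tcp_pos: [0.416, -0.1194, 0.0207]
orientation: [1.268, 1.169, -1.268]
contact_force: [0.4, -0.0, -0.5]
grip_width: 0.0384
```

Run:
```python
from kin import *
st();R=Rt(-.08)
go([.4174,-.119,.0215],R)
s=grab_frame('scene')
crop('s',s,180,150,340,270,5,'pics/s12.png')
```

```text
t 37.65 q [ 0.3472  0.4504 -0.2504  2.2571  0.2473  0.4579 -0.1822] p [ 0.416  -0.1194  0.0207] F [ 0.3515 -0.0108 -0.5419] w 0.03835423263364894
[[ 0.0007  0.9968 -0.0804]
 [-0.0004 -0.0804 -0.9968]
 [-1.      0.0007  0.0004]]
row: -0.001 0.000 -0.001 -0.0008 0.0014 -0.0005  rows>= 1
```

View pics/s12.png

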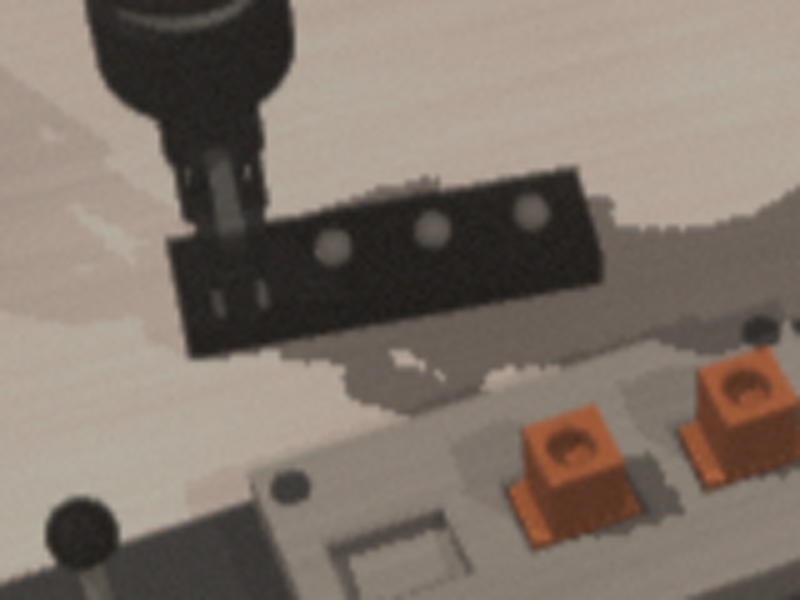

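Request:
{"api": "apply_moves", "payload": {
  "series": "0 0 0 0 0.0014 0 0.45;0 0 0 0 0.0014 0 0.1;0 0 0 0 0.0014 0 0;0 0 0 0 0.0014 0 0;0 0 0 0 0.0014 0 0;0 0 0 0 0.0014 0 0;0 0 0 0 0.0014 0 0",
  "force": 20
}}

```text
clock: 38.58
tcp_pos: [0.4173, -0.1194, 0.0205]
orientation: [1.268, 1.169, -1.268]
contact_force: [0.9, -0.6, 3.0]
grip_width: 0.014
```

Request:
{"api": "apply_moves", "payload": {
  "series": "0 0 0 -0.01 0 0 0;0 0 0 -0.03 0 0 0;0 0 0 -0.07 0 0 0;0 0 0 -0.1 0 0 0;0 0 0 -0.1 0 0 0"
}}

```text
clock: 39.2
tcp_pos: [0.4181, -0.1196, 0.1225]
orientation: [1.269, 1.166, -1.266]
contact_force: [0.5, -0.0, -1.1]
grip_width: 0.014
```

Run:
```python
from kin import *
st();R=Rt(.0)
go([.573,.0512,.12],R);go([.573,.0512,.075],R)
s=grab_frame('scene')
crop('s',s,180,120,340,240,5,'pics/s13.png')
```

```text
t 39.2 q [ 0.4265  0.2571 -0.3302  2.1937  0.1293  0.704  -0.0727] p [ 0.4181 -0.1196  0.1225] F [ 0.4546 -0.0038 -1.1057] w 0.013992824975470343
[[ 0.0041  0.9967 -0.0805]
 [-0.0014 -0.0805 -0.9968]
 [-1.      0.0042  0.0011]]
row: -0.081 0.001 -0.004 0.0029 0.1406 -0.1827  rows>= 4
row: -0.081 0.001 -0.004 0.0479 0.1404 -0.1828  rows>= 4
```

View pics/s13.png

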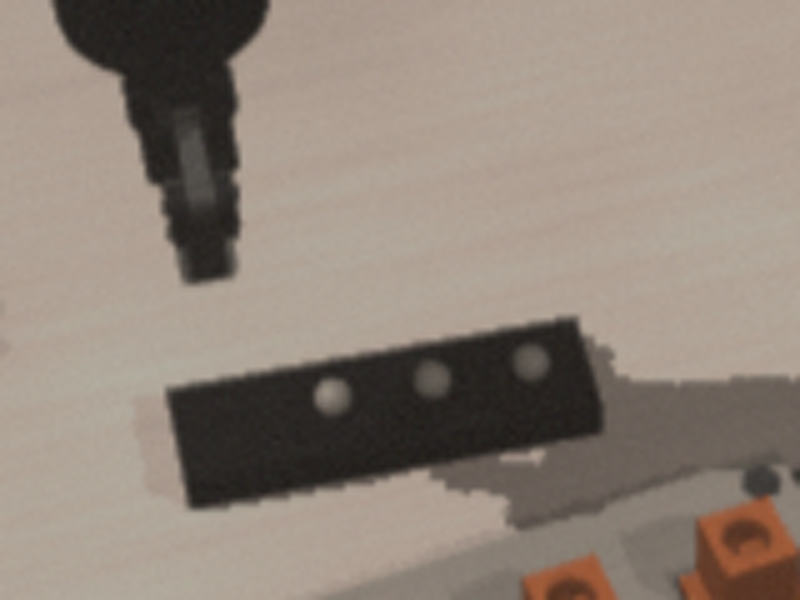

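Request:
{"api": "apply_moves", "payload": {
  "series": "-0.081 0 -0.004 0 0.1405 -0.1828 0;-0.081 0 -0.004 0 0.1405 -0.1828 0;-0.081 0 -0.004 0 0.1405 -0.1828 0;-0.081 0 -0.004 0 0.1405 -0.1828 0;-0.081 0 -0.004 0 0.1405 -0.1828 0;-0.081 0 -0.004 0.02 0.1405 -0.1828 0;-0.081 0 -0.004 0.035 0.1405 -0.1828 0;-0.081 0 -0.004 0.035 0.1405 -0.1828 0;-0.081 0 -0.004 0.035 0.1405 -0.1828 0"
}}

```text
clock: 40.38
tcp_pos: [0.5717, 0.0513, 0.0855]
orientation: [1.207, 1.212, -1.212]
contact_force: [-0.2, -0.3, -1.1]
grip_width: 0.0139
```

Run:
```python
from kin import *
st();R=Rt(.0)
go([.573,.0512,.0715],R)
s=grab_frame('scene')
crop('s',s,260,140,390,240,6,'pics/s14.png')
```

```text
t 40.375 q [ 0.0762  0.5182 -0.3538  1.898   0.2474  0.7718 -0.4139] p [0.5717 0.0513 0.0855] F [-0.1531 -0.3262 -1.0984] w 0.01392168238728525
[[-0.0039  1.      0.0002]
 [-0.0001  0.0002 -1.    ]
 [-1.     -0.0039  0.0001]]
row: 0.000 0.000 0.004 0.0140 0.0014 0.0001  rows>= 1
```

View pics/s14.png

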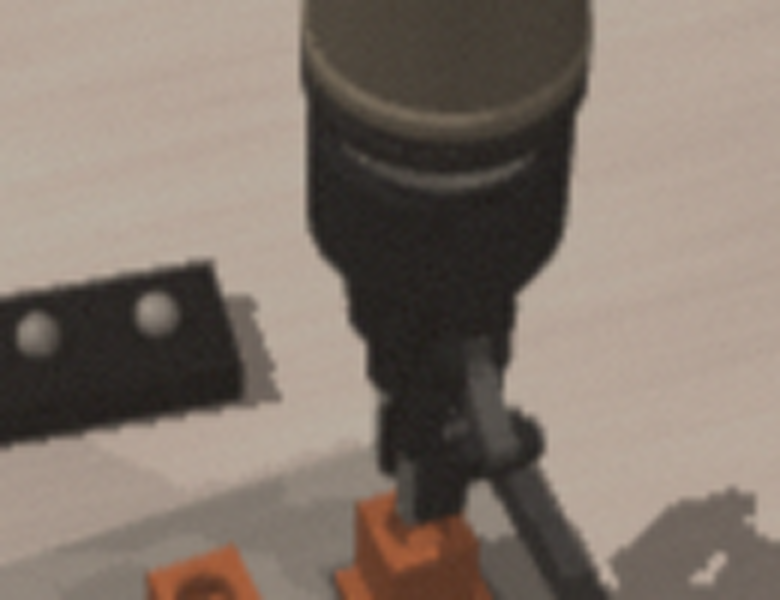

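Well aligned over the bore. I'll lower, open slowly and lift.

Request:
{"api": "apply_moves", "payload": {
  "series": "0 0 0.004 0.008 0.0014 0 0;0 0 0.004 0.0135 0.0014 0 0;0 0 0.004 0.0135 0.0014 0 0;0 0 0.004 0.0135 0.0014 0 0"
}}

```text
clock: 40.92
tcp_pos: [0.5731, 0.0517, 0.0718]
orientation: [1.209, 1.209, -1.209]
contact_force: [0.0, -0.2, 0.1]
grip_width: 0.0138
```

Request:
{"api": "apply_moves", "payload": {
  "series": "0 0 0 0 0 0 0.2;0 0 0 0 0 0 0.3;0 0 0 0 0 0 0.4;0 0 0 0 0 0 0.4;0 0 0 -0.03 0 0 0.4;0 0 0 -0.07 0 0 0.4;0 0 0 -0.07 0.07 0.1 0.4"
}}

```text
clock: 41.8
tcp_pos: [0.6103, 0.0063, 0.1459]
orientation: [1.207, 1.212, -1.196]
contact_force: [2.1, 0.3, -0.5]
grip_width: 0.0341
```

Run:
```python
from kin import *
st()
s=grab_frame('scene')
crop('s',s,220,170,380,290,5,'pics/s15.png')
R=Rt(-.08)
go([.4275,.007,.12],R)
```

```text
t 41.8 q [ 0.1634  0.4855 -0.3632  1.7792  0.2087  0.9085 -0.2791] p [0.6103 0.0063 0.1459] F [ 2.1093  0.2541 -0.4676] w 0.03409511868890561
[[ 0.0059  0.9999  0.0102]
 [ 0.0034  0.0102 -0.9999]
 [-1.      0.0059 -0.0033]]
row: 0.076 0.004 -0.008 0.0227 -0.1876 -0.0143  rows>= 4
```

View pics/s15.png

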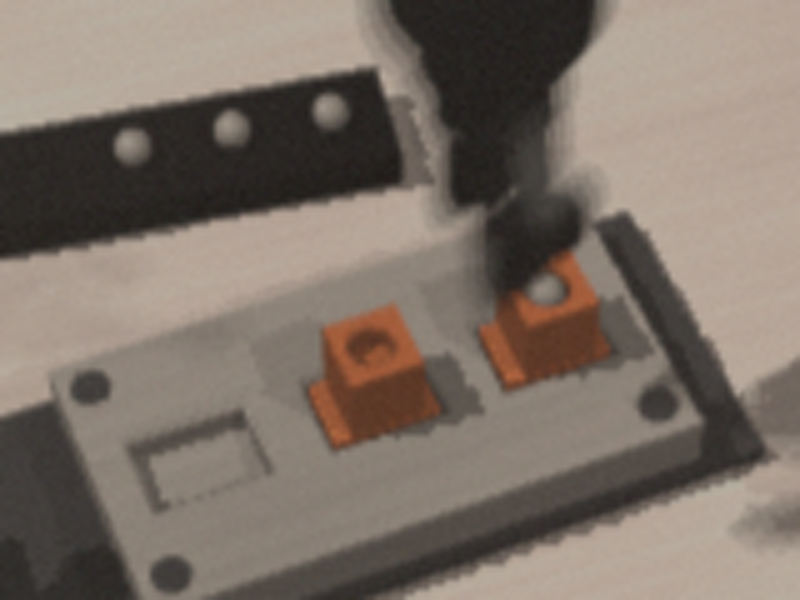

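The ball sits in the first bore at about (548,288) in the crop. Next is the ball at y ≈ -0.077.

Run:
```python
from kin import *
R=Rt(-.08)
go([.4206,-.077,.10],R)
```

```text
row: 0.076 0.004 -0.008 0.0431 -0.1943 0.0696  rows>= 4
```

Request:
{"api": "apply_moves", "payload": {
  "series": "0.076 0.004 -0.008 0 -0.1 0.03 0.45;0.076 0.004 -0.008 0 -0.194 0.0696 0.45;0.076 0.004 -0.008 0.02 -0.194 0.0696 0.45;0.076 0.004 -0.008 0.06 -0.194 0.0696 0.45;0.076 0.004 -0.008 0.06 -0.194 0.0696 0.45;0.076 0.004 -0.008 0.06 -0.194 0.0696 0.45;0.076 0.004 -0.008 0.06 -0.194 0.0696 0.45;0.076 0.004 -0.008 0.06 -0.194 0.0696 0.45"
}}

```text
clock: 42.85
tcp_pos: [0.4165, -0.0689, 0.0827]
orientation: [1.264, 1.18, -1.266]
contact_force: [-0.6, -0.5, -0.7]
grip_width: 0.0381
```

Run:
```python
from kin import *
st();R=Rt(-.08)
go([.4206,-.077,.0208],R)
```

```text
t 42.85 q [ 0.3225  0.3206 -0.3479  2.2408  0.1807  0.6115 -0.2326] p [ 0.4165 -0.0689  0.0827] F [-0.5706 -0.4734 -0.6836] w 0.03811303358227354
[[-0.0056  0.9972 -0.0745]
 [ 0.0042 -0.0745 -0.9972]
 [-1.     -0.0059 -0.0038]]
row: 0.005 -0.004 0.006 0.0618 0.0051 0.0080  rows>= 2
```

Request:
{"api": "apply_moves", "payload": {
  "series": "0.005 -0.004 0.006 0 0.005 0.008 0.45;0.005 -0.004 0.006 0.015 0.005 0.008 0.45;0.005 -0.004 0.006 0.03 0.005 0.008 0.45;0.005 -0.004 0.006 0.03 0.005 0.008 0.45;0.005 -0.004 0.006 0.03 0.005 0.008 0.45"
}}

```text
clock: 43.48
tcp_pos: [0.4189, -0.0773, 0.0515]
orientation: [1.266, 1.172, -1.27]
contact_force: [0.7, 1.3, -1.0]
grip_width: 0.0383
```

Run:
```python
from kin import *
st();R=Rt(-.08)
go([.4206,-.077,.0208],R)
```

```text
t 43.475 q [ 0.3064  0.3846 -0.3151  2.2537  0.2301  0.5351 -0.2661] p [ 0.4189 -0.0773  0.0515] F [ 0.6508  1.2523 -0.9772] w 0.03832040173373917
[[-0.0029  0.9968 -0.0798]
 [ 0.     -0.0798 -0.9968]
 [-1.     -0.0029  0.0002]]
row: 0.000 0.000 0.003 0.0306 0.0018 -0.0004  rows>= 1
```

Request:
{"api": "apply_moves", "payload": {
  "series": "0 0 0.003 0.015 0.0018 -0.0004 0.45;0 0 0.003 0.026 0.0018 -0.0004 0.45;0 0 0.003 0.0306 0.0018 -0.0004 0.45;0 0 0.003 0.0306 0.0018 -0.0004 0.45;0 0 0.003 0.0306 0.0018 -0.0004 0.1;0 0 0.003 0.0306 0.0018 -0.0004 0;0 0 0.003 0.0306 0.0018 -0.0004 0;0 0 0.003 0.0306 0.0018 -0.0004 0;0 0 0.003 0.0306 0.0018 -0.0004 0;0 0 0.003 0.0306 0.0018 -0.0004 0"
}}

```text
clock: 44.72
tcp_pos: [0.4212, -0.0773, 0.0213]
orientation: [1.268, 1.169, -1.267]
contact_force: [0.4, 0.5, 2.6]
grip_width: 0.0137
```

Request:
{"api": "apply_moves", "payload": {
  "series": "0 0 0 -0.01 0 0 0;0 0 0 -0.03 0 0 0;0 0 0 -0.07 0 0 0;0 0 0 -0.1 0 0 0;0 0 0 -0.1 0 0 0;0 0 0 -0.1 0 0 0"
}}

```text
clock: 45.48
tcp_pos: [0.4201, -0.0773, 0.1208]
orientation: [1.268, 1.17, -1.268]
contact_force: [-0.2, -0.7, 0.4]
grip_width: 0.014
```

Run:
```python
from kin import *
st();R=Rt(.0)
go([.5795,-.0212,.12],R);go([.5795,-.0212,.085],R)
s=grab_frame('scene')
crop('s',s,180,120,340,240,5,'pics/s16.png')
```

```text
t 45.475 q [ 0.3642  0.2545 -0.3704  2.2063  0.1425  0.7022 -0.1848] p [ 0.4201 -0.0773  0.1208] F [-0.1677 -0.684   0.4037] w 0.014024154154986535
[[ 0.0002  0.9968 -0.0803]
 [-0.0006 -0.0803 -0.9968]
 [-1.      0.0002  0.0005]]
row: -0.080 0.001 -0.000 0.0008 0.1543 -0.0687  rows>= 3
row: -0.080 0.001 -0.000 0.0358 0.1543 -0.0687  rows>= 3
```

View pics/s16.png

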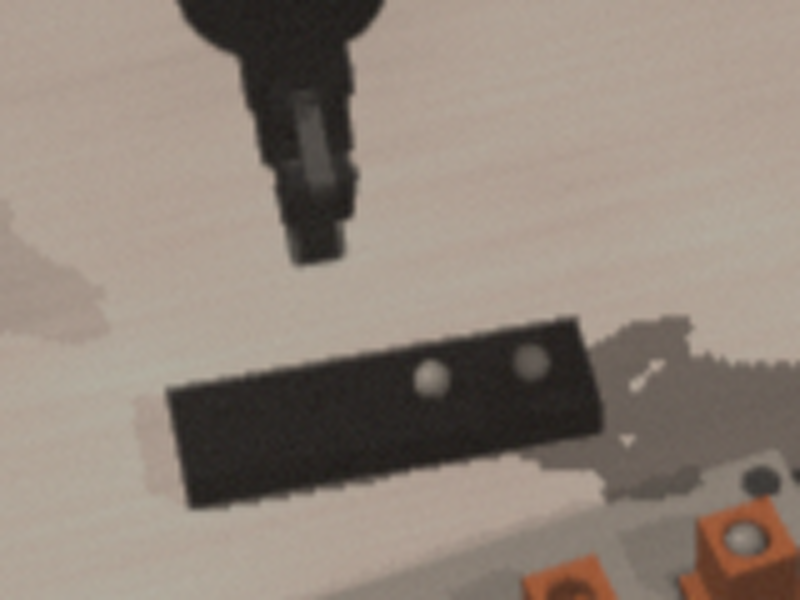

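The second ball is held, and two spares remain on the block.

Request:
{"api": "apply_moves", "payload": {
  "series": "-0.08 0 0 0 0.1543 -0.0687 0;-0.08 0 0 0 0.1543 -0.0687 0;-0.08 0 0 0 0.1543 -0.0687 0;-0.08 0 0 0 0.1543 -0.0687 0;-0.08 0 0 0 0.1543 -0.0687 0;-0.08 0 0 0.02 0.1543 -0.0687 0;-0.08 0 0 0.035 0.1543 -0.0687 0;-0.08 0 0 0.035 0.1543 -0.0687 0;-0.08 0 0 0.035 0.1543 -0.0687 0"
}}

```text
clock: 46.65
tcp_pos: [0.5801, -0.0213, 0.0866]
orientation: [1.21, 1.208, -1.209]
contact_force: [0.5, 0.9, 0.5]
grip_width: 0.0138
```

Run:
```python
from kin import *
st();R=Rt(.0)
go([.5795,-.0212,.0718],R)
s=grab_frame('scene')
crop('s',s,240,140,370,240,6,'pics/s17.png')
```

```text
t 46.65 q [ 0.1993  0.5227 -0.3507  1.8859  0.2488  0.7743 -0.2877] p [ 0.5801 -0.0213  0.0866] F [0.5116 0.9258 0.4654] w 0.01383983855073115
[[ 0.0011  1.     -0.0006]
 [-0.0005 -0.0006 -1.    ]
 [-1.      0.0011  0.0005]]
row: -0.001 0.000 -0.001 0.0148 -0.0006 -0.0001  rows>= 1
```

View pics/s17.png

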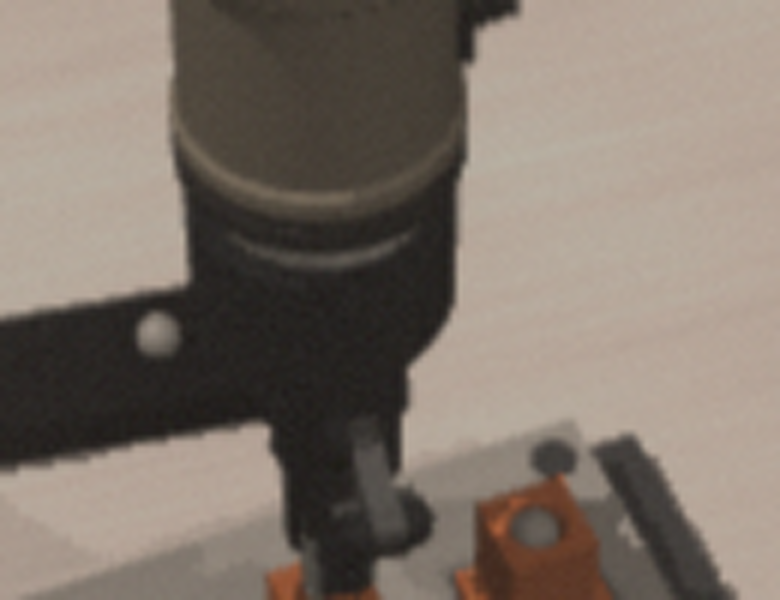

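Request:
{"api": "apply_moves", "payload": {
  "series": "0 0 0 0.008 -0.0006 0 0;0 0 0 0.0145 -0.0006 0 0;0 0 0 0.0145 -0.0006 0 0;0 0 0 0.0145 -0.0006 0 0;0 0 0 0.0145 -0.0006 0 0.2;0 0 0 0.0145 -0.0006 0 0.3;0 0 0 0.0145 -0.0006 0 0.4;0 0 0 0.0145 -0.0006 0 0.4;0 0 0 -0.03 0 0 0.4;0 0 0 -0.08 0 0 0.4;0 0 0 -0.08 -0.1 0 0.4;0 0 0 -0.08 -0.12 0 0.4"
}}

```text
clock: 48.2
tcp_pos: [0.459, -0.021, 0.1667]
orientation: [1.21, 1.207, -1.208]
contact_force: [-0.0, -0.1, -0.1]
grip_width: 0.0339
```

Run:
```python
from kin import *
st()
s=grab_frame('scene')
crop('s',s,170,170,380,310,3.8,'pics/s18.png')
```

```text
t 48.2 q [ 0.2848  0.2344 -0.4244  2.0971  0.1308  0.8323 -0.2177] p [ 0.459  -0.021   0.1667] F [-0.0123 -0.0504 -0.0631] w 0.03388523902133265
[[ 0.0023  1.     -0.0004]
 [-0.0005 -0.0004 -1.    ]
 [-1.      0.0023  0.0005]]
```

View pics/s18.png

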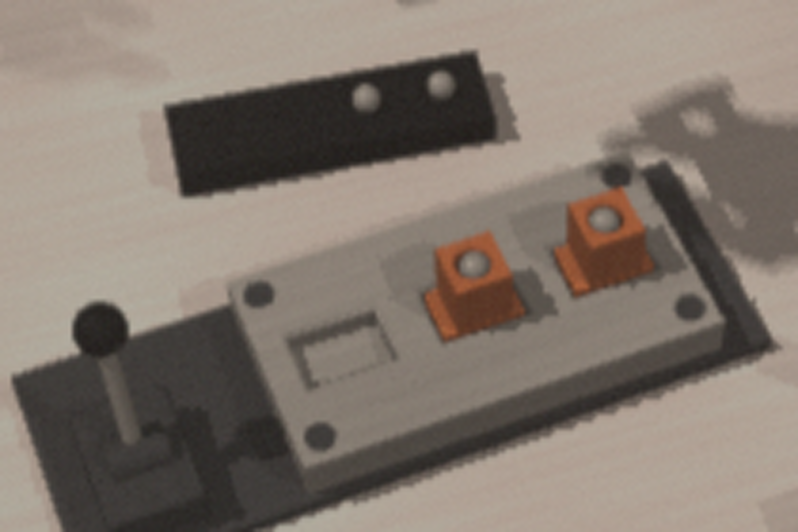

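Run:
```python
from kin import *
def ray(n,uv):
    K,R,t,_=cam(n); o=-R.T@t; d=R.T@np.linalg.inv(K)@np.array([*uv,1.]); return o,d/np.linalg.norm(d)
A=[];b=[]
for n,uv in(('top',(431.6,234.3)),('scene',(196,256.3))):
    o,d=ray(n,uv);M=np.eye(3)-np.outer(d,d);A.append(M);b.append(M@o)
P=np.linalg.lstsq(np.vstack(A),np.hstack(b),rcond=None)[0];print('tip',P)
piv=np.array([.6144,-.2041]);a=.078
print('local',(P[:2]-piv)@[np.cos(a),np.sin(a)], (P[:2]-piv)@[-np.sin(a),np.cos(a)])
```

```text
tip [ 0.591  -0.2053  0.1113]
local -0.023439355667959516 0.0005983595474978601
```

Run:
```python
from kin import *
R=Rt(.078+np.pi/2);o=get_obs()
go([.5496,-.2092,.167],R); go([.5496,-.2092,.08],R)
print(ik(np.array([.5496,-.2092,.08]),R,o['joints'],3))
print(ik(np.array([.63,-.203,.08]),R,o['joints'],3))
```

```text
row: -1.649 -0.005 0.010 -0.0033 0.1011 0.1874  rows>= 9
row: -1.649 -0.005 0.010 0.0837 0.1019 0.1871  rows>= 9
(np.float64(1.6958182984937822), np.float64(2.9661699573646386e-06), array([ 0.7708,  0.6172, -0.6871,  1.8532,  0.5085,  0.854 ,  1.4789]))
(np.float64(1.6875643359393993), np.float64(2.8091191677789e-06), array([ 0.6654,  0.7089, -0.6509,  1.6698,  0.5106,  0.9392,  1.4707]))
```

Request:
{"api": "apply_moves", "payload": {
  "series": "-1.649 0 0 0 0.05 0.187 0;-1.649 0 0 0 0.1 0.187 0;-1.649 0 0 0 0.101 0.187 0;-1.649 0 0 0 0.101 0.187 0;-1.649 0 0 0 0.101 0.187 0;-1.649 0 0 0 0.101 0.187 0;-1.649 0 0 0 0.101 0.187 0;-1.649 0 0 0 0.101 0.187 0;-1.649 0 0 0 0.101 0.187 0;-1.649 0 0 0 0.101 0.187 0;-1.649 0 0 0 0.101 0.187 0;-1.649 0 0 0 0.101 0.187 0"
}}

```text
clock: 49.75
tcp_pos: [0.5611, -0.2081, 0.1664]
orientation: [-0.06, 1.569, 0.059]
contact_force: [-0.0, -0.4, -0.0]
grip_width: -0.0002
```

Run:
```python
from kin import *
st();R=Rt(.078+np.pi/2)
go([.5496,-.2092,.08],R)
s=grab_frame('scene');t=grab_frame('top')
crop('s',s,150,150,310,320,4,'pics/s19.png');cv2.imwrite('pics/t19.png',t)
```

```text
t 49.75 q [ 0.7351  0.4982 -0.6436  1.7738  0.3518  0.9857  1.5997] p [ 0.5611 -0.2081  0.1664] F [-0.0349 -0.3959 -0.04  ] w -0.00022116375768720757
[[ 0.0009 -0.0761  0.9971]
 [-0.0006  0.9971  0.0761]
 [-1.     -0.0007  0.0009]]
row: -0.002 0.001 0.001 0.0864 -0.0002 -0.0116  rows>= 2
```

View pics/s19.png

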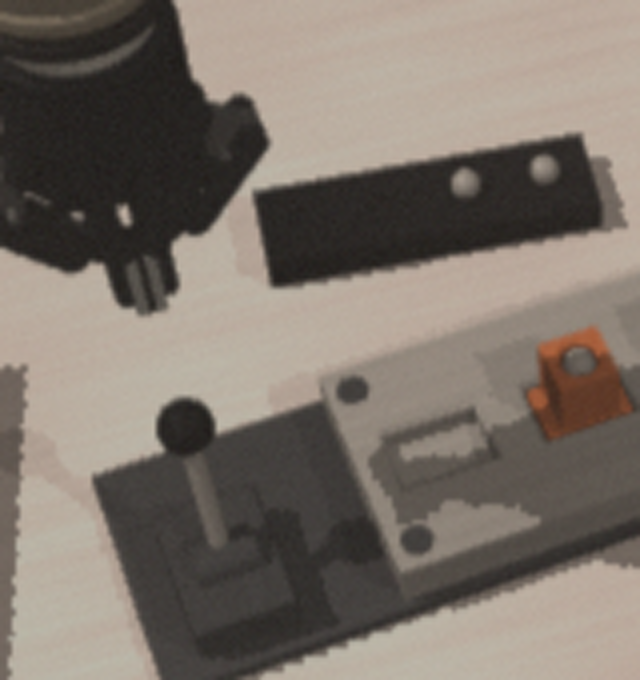

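Request:
{"api": "apply_moves", "payload": {
  "series": "0 0 0 0 0 -0.014 0;0 0 0 0.03 0 -0.014 0;0 0 0 0.07 0 -0.014 0;0 0 0 0.086 0 -0.014 0;0 0 0 0.086 0 -0.014 0;0 0 0 0.086 0 0 0;0 0 0 0.086 0 0.015 0;0 0 0 0.086 0 0.03 0;0 0 0 0.086 0 0.03 0"
}}

```text
clock: 50.98
tcp_pos: [0.5931, -0.2051, 0.0808]
orientation: [-0.062, 1.567, 0.062]
contact_force: [-0.8, 0.6, -0.5]
grip_width: -0.0003
```

Run:
```python
from kin import *
o=st();R=Rt(.078+np.pi/2)
piv=np.array([.6144,-.2041]);a=.078
print('local x',(o['tcp_pos'][:2]-piv)@[np.cos(a),np.sin(a)])
go(list(piv+.014*np.array([np.cos(a),np.sin(a)]))+[.08],R)
```

```text
t 50.975 q [ 0.6559  0.64   -0.5834  1.7629  0.4441  0.8702  1.522 ] p [ 0.5931 -0.2051  0.0808] F [-0.7848  0.573  -0.4654] w -0.00031783560320770236
[[ 0.0031 -0.0787  0.9969]
 [ 0.      0.9969  0.0787]
 [-1.     -0.0002  0.0031]]
local x -0.021336481667072853
row: 0.001 0.003 0.000 0.0009 -0.0007 0.0353  rows>= 1
```

Request:
{"api": "apply_moves", "payload": {
  "series": "0 0 0 0 -0.0007 0.01 0;0 0 0 0 -0.0007 0.02 0;0 0 0 0 -0.0007 0.03 0;0 0 0 0 -0.0007 0.035 0;0 0 0 0 -0.0007 0.035 0;0 0 0 0 -0.0007 0.035 0"
}}

```text
clock: 51.72
tcp_pos: [0.6259, -0.2037, 0.0804]
orientation: [-0.061, 1.569, 0.061]
contact_force: [-1.2, -0.0, -0.8]
grip_width: 0.0004
```

Run:
```python
from kin import *
o=st()
piv=np.array([.6144,-.2041]);a=.078
print('local x',(o['tcp_pos'][:2]-piv)@[np.cos(a),np.sin(a)])
s=grab_frame('scene');crop('s',s,150,150,310,320,4,'pics/s20.png')
```

```text
t 51.725 q [ 0.6205  0.6815 -0.5745  1.6838  0.4488  0.9099  1.5163] p [ 0.6259 -0.2037  0.0804] F [-1.1669 -0.0301 -0.7506] w 0.00038329817219527406
[[ 0.001  -0.0778  0.997 ]
 [-0.0004  0.997   0.0778]
 [-1.     -0.0005  0.001 ]]
local x 0.011452315704521376
```

View pics/s20.png

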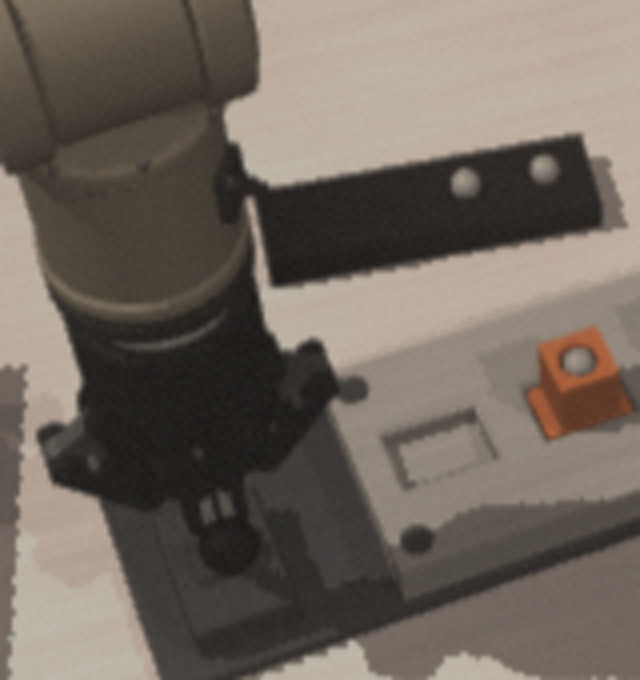

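Request:
{"api": "apply_moves", "payload": {
  "series": "0 0 0 0 0 0.004 0;0 0 0 0 0 0.007 0;0 0 0 0 0 0.007 0;0 0 0 0 0 0.007 0"
}}

```text
clock: 52.28
tcp_pos: [0.6271, -0.2038, 0.0797]
orientation: [-0.061, 1.581, 0.06]
contact_force: [-17.2, 0.9, 12.4]
grip_width: 0.0
```

Request:
{"api": "apply_moves", "payload": {
  "series": "0 0 0 0 0 0.003 0;0 0 0 0 0 0.005 0;0 0 0 0 0 0.005 0;0 0 0 0 0 0.005 0"
}}

```text
clock: 52.78
tcp_pos: [0.6276, -0.2038, 0.0794]
orientation: [-0.061, 1.591, 0.059]
contact_force: [-31.2, 1.4, 22.4]
grip_width: 0.0001
```

At the stop: the force rises to about 38 N while the position holds. I'll back off and lift clear.

Request:
{"api": "apply_moves", "payload": {
  "series": "0 0 0 0 0 -0.02 0;0 0 0 0 0 -0.05 0;0 0 0 -0.05 0 -0.07 0;0 0 0 -0.1 0 -0.1 0;0 0 0 -0.13 0 -0.13 0;0 0 0 -0.13 0 -0.15 0;0 0 0 -0.13 0 -0.15 0;0 0 0 -0.13 0 -0.15 0"
}}

```text
clock: 53.78
tcp_pos: [0.4891, -0.2144, 0.2104]
orientation: [-0.062, 1.568, 0.061]
contact_force: [0.3, -0.2, 0.3]
grip_width: -0.0
```

Run:
```python
from kin import *
o=st()
s=grab_frame('scene');t=grab_frame('top');cv2.imwrite('pics/s21.png',s);crop('s',s,150,170,390,330,3.3,'pics/s21c.png');cv2.imwrite('pics/t21.png',t)
```

```text
t 53.775 q [ 0.8665  0.3463 -0.6952  1.8797  0.2605  1.0051  1.7087] p [ 0.4891 -0.2144  0.2104] F [ 0.288  -0.1875  0.2786] w -3.623381812192744e-05
[[ 0.002  -0.078   0.997 ]
 [-0.0004  0.997   0.078 ]
 [-1.     -0.0006  0.002 ]]
```

View pics/s21c.png

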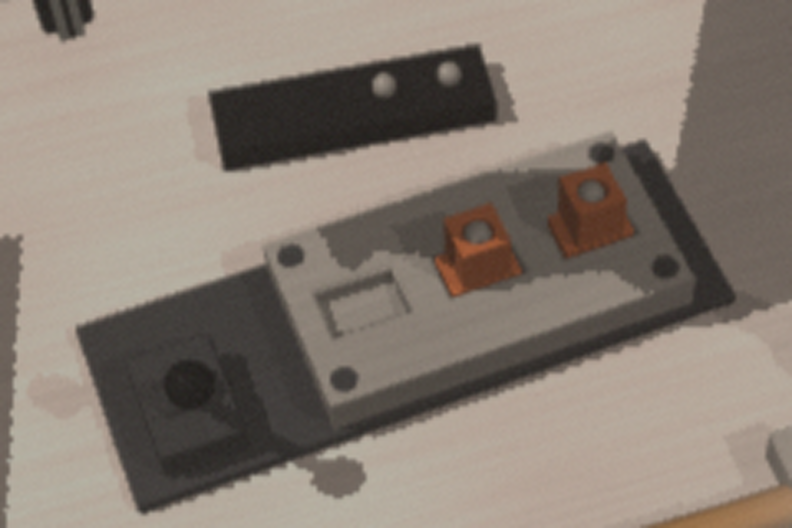

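View pics/t21.png

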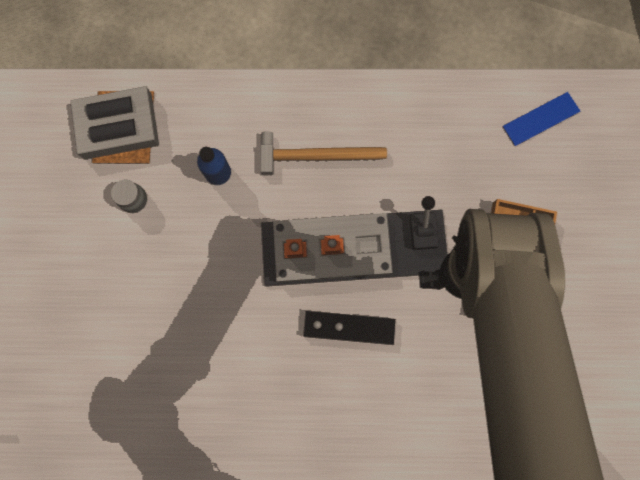

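View pics/s21.png

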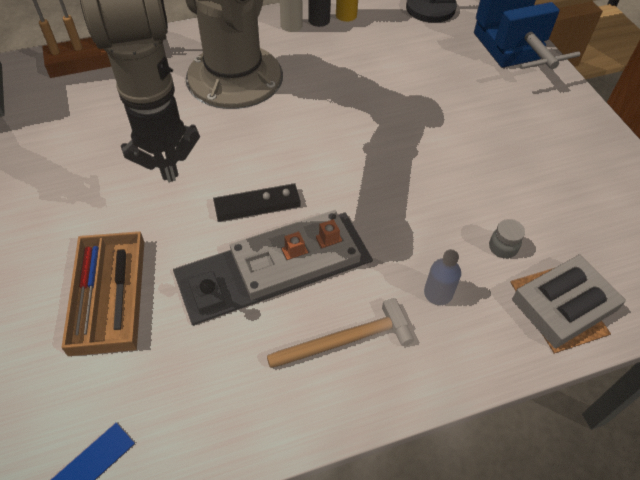

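The lever is thrown over, with its knob at (428,203) in the top view. The file is in the tray, the balls are in the bores and two spares are on the block. I'll check the lever angle numerically before handing in.

Run:
```python
from kin import *
def tri(l):
    A=[];b=[]
    for n,uv in l:
        K,R,t,_=cam(n); o=-R.T@t; d=R.T@np.linalg.inv(K)@np.array([*uv,1.]);d/=np.linalg.norm(d);M=np.eye(3)-np.outer(d,d);A.append(M);b.append(M@o)
    return np.linalg.lstsq(np.vstack(A),np.hstack(b),rcond=None)[0]
piv=np.array([.6144,-.2041]);a=.078
P=tri([('top',(428,203)),('scene',(150+189.5/3.3,170+385/3.3))]);lx=(P[:2]-piv)@[np.cos(a),np.sin(a)]
print(P,lx,'lean',np.arcsin(lx/.08))
for nm,l in(('b0',[('top',(294.5,247)),('scene',(150+592/3.3,170+191/3.3))]),('b1',[('top',(332.5,243.5)),('scene',(150+478/3.3,170+231/3.3))])):
    print(nm,tri(l))
```

```text
[ 0.6526 -0.2008  0.1023] 0.038365882146108705 lean 0.5001686394494818
b0 [0.5736 0.0508 0.0671]
b1 [ 0.5808 -0.0216  0.0677]
```

```bash
python3 -c "
from bench import *
print(hand_in())"
```

```text
the job is handed in; nothing more can be done
None
```

The whole task is done and I handed the job in at about 54 s of the 210 s allowed; the hand-in returned no verdict.

**What was done**
- **File:** it went into the wide bay of the tool tray first.
- **Inserts:** only two were on the bench.
  - The standing one went into pocket 0.
  - The lying one was turned round, re-gripped at 45°, rolled upright and set in pocket 1.
- **Balls:** one ball from the block was placed in each bore.
- **Lever:** I pushed it over to its stop, where the force rose to about 38 N, then moved the arm clear.

**Last checks in both cameras**
- **File:** it lies in the tray.
- **Inserts:** both look upright with their heels flush with the plate.
- **Balls:** they measure at about (0.574, 0.051, 0.067) and (0.581, -0.022, 0.068) m. The expected height is 0.065 m, so they are about 2 to 3 mm high, around the size of the calibration error.
- **Spare balls:** the other two are still on their block.
- **Lever:** it leans 0.50 rad away from the robot, which is the end of its swing.
- **Bystanders:** the oil bottle, hammer and jar appear unmoved.

The two cameras disagreed by 1 to 4 mm, so I averaged them. Both inserts and both balls went in with no jamming force, and no check failed.

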